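# Rack the putty knife, then crack the sealed dry box and hold it ajar

## Robot

A 6-joint arm with a two-finger parallel gripper is mounted at the origin on a cart in front of the work surface, level with it; the furniture and walls round the work are solid. World frame = base frame: x ahead of the robot, y to its left, z up, the work surface at z = 0. Lengths are in m, angles in degrees, forces in N, time in s.
With the tool pointing down it reaches from about 0.35 to 0.875 m from the base axis. Payload 4.2 kg.
Tool frame: the origin (TCP) lies at the very end of the fingers, on their centre line; the grasp point (between the pads) lies 19 mm behind it (r.hold_point_z is the distance from the TCP to the grasp point, in m); z points along the fingers, y is the direction in which the jaws open and shut (so a half turn about z gives the same grasp; the last joint's range is limited). The gripper opens to 87 mm and grips with 3 to 60 N. Pads are 19 mm wide; open, the fingers measure 117 mm over their backs; the gripper's body (75 mm by 190 mm) begins 51 mm behind the grasp point.
Start: joints at [-54.511, 22.042, 0.453, 0, -68.411, -14.817], TCP at [0.221, -0.585, 0.223] pointing down, gripper open.
Joint ranges: [-179.83, 179.83], [-69.29, 118.12], [-61.27, 80.66], [-181.25, 117.63], [-171.15, -9.14], [-177.46, 177.46]. Speed limits (degrees/s): [159.86, 159.86, 180, 180, 180, 180].

## Interface

Orientations are given as a 3x3 rotation matrix whose columns are the frame's x, y, z axes.
In Python, from station import r, cams, ticket gives the robot as it stands.
- The arm moves only by the tool drive_tool, never from a script. Its argument "deltas" is a list of rows, each an object of numbers: "dx", "dy", "dz": the shift along the tool's x, y, z in m; "wx", "wy", "wz": the turn, a rotation vector about the tool's x, y, z in degrees. A call has 1 to 20 rows; each row is the pose to reach, as a shift and turn from the pose commanded when the call began, along the tool's axes at that moment; what a row does not reach only later rows make up. A row lasts 1/10 s, in which the tool goes at most 50 mm and 8.59 degrees, less where a joint would pass 70% of its speed; a pose out of reach is approached as far as the arm can. A call with a gripper value outside its range is refused whole. "gripper" is the opening, from 0 (shut) to 1 (fully open), set as the call begins (left out, the last holds). The fingers move at their own pace and stop on an object; the grip force is fixed at half the most. Time passes only in rows, so rows that repeat a pose let the fingers close. It gives the time, the measured TCP pose, the force and the opening at its end, in the units of the state.
- r.sense(): the state, without advancing time (a new reading comes with each control period).
- cams.capture(name): name is "scene" or "top"; returns the picture (480x640x3 uint8, red, green, blue); there is no depth.
- cams.camera_model(name): a dict with "intrinsics" (3x3 intrinsics, pixels), "extrinsics" (4x4, takes a point from world to camera coordinates). Camera axes: x right, y down, z forward; pixel columns grow to the right and rows downward; lengths in m; the calibration is good to about 2 mm. A picture is of the moment at which its call begins. camera_model takes no time and is no camera call.
- ticket.finish_job(): hands the job in, once; it reports no verdict.
The state is a dict: "time_s": time; "joints": joint angles; "joint_velocities": joint speeds; "effort": joint torques, N m; "tcp_pos": TCP position; "ee_rot": TCP orientation; "wrist_force": force on the tool from outside, world axes, zero at the start; "moment": the same for the moment, N m; "gripper_width": opening from 0.0 (shut) to 1.0 (fully open).
Only numpy, scipy, OpenCV 4.12 (cv2) and the standard library are available. Lean on these libraries where they do the work, as an engineer would, in place of code of your own. Each camera call takes 0.05 s, during which the arm holds its last target.

## Task

The putty knife is lying on the lid of the airtight dry box: take it off and slide its blade, long edge first, into the slot of the wooden knife rack until it is fully home, and let go of it there. Then take the bar on the lid, pull the sticky seal free and finish while still holding the lid just ajar, with a gap of about 25 mm at its front edge so that the box can air; do not throw the lid open (never beyond 50 mm), and leave the flux bottle, solder spool and tape roll where they are.

Things in the scene. Friction and masses are not known exactly. Their poses are not given: they have to be found in the camera images.
- drybox: grey box of 130 (x) x 170 (y) x 72 mm with a flat hinged lid, screwed to the bench; origin under its centre, z up, -x is the front (towards the robot), the hinge is along y at the back. Closed, the lid's top is 80 mm above the bench.
- lid (a joint): hinge of the dry box's lid (rad): 0 shut, grows as the front rises; 0.18 is a gap of 25 mm at the front edge, stop at 0.6. A rubber seal grips the lid: the upward pull at the bar climbs to a peak of 11 to 18 N before the lid has moved 0.02 rad, then drops to about 5 N beyond 0.09 rad. Let go, the lid (0.25 kg) sinks back to about 0.07 rad.
- lid_bar (a point): middle of the round steel bar handle on the lid: bar 12 mm thick, 80 mm long along the lid's y between two posts, its axis 32 mm above the lid's top (26 mm free below the bar) and 118 mm in front of the hinge; axes as the lid's
- lid_hinge (a point): point on the lid's hinge axis, middle of the lid's width, 72 mm above the bench; hinge axis is y
- lid_front (a point): middle of the lid's front edge, 140 mm in front of the hinge
- knife: putty knife, 197 mm long, 0.12 kg, lying flat across the lid behind the bar: dark wooden handle towards -y (97 to 9 mm from the origin, 24 mm wide, 18 mm thick), steel blade towards +y (0 to 100 mm, 36 mm wide, 3 mm thick, at mid height of the handle); origin under the joint of blade and handle; x across the blade, z up.
- knife_grip (a point): centre of the knife's handle, half-way up (9 mm above the underside); axes as the knife's
- knife_blade (a point): centre of the knife's blade, 95 mm along +y from knife_grip at the same height; axes as the knife's
- rack: knife rack: pale wooden block 76 mm long (y), 63 mm high, fixed to the bench, on a foot 100 mm long (y) and 6 mm high; origin under its middle. A level slot, 8 mm high, runs its whole length, open at the front (-x) and at both ends; its mouth flares to about 15 mm high.
- rack_slot (a point): where the blade's centre lies when fully home in the rack: at the slot's mid height, 45 mm above the bench, 18 mm in front of the slot's back wall, about 38 mm behind the front of the mouth; axes as the rack's. The blade enters towards +x, flat and level, its long edge along y, the handle sticking out beyond the rack's -y end.
- flux_bottle: small bottle, 47 mm across, 94 mm tall, bystander; origin under its centre
- solder_spool: spool of solder, about 67x81x41 mm, bystander; origin under its centre
- masking_tape: roll of tape lying flat, 104 mm across, 19 mm high, bystander; origin under its centre
There are look-alikes about, which are no part of the job. Of the things shaped like the rack, the wooden one is meant.

How it is judged:
By the outcome, as a careful person would: the job done as asked, in the order asked, and still so for the second after the job is handed in, while the arm keeps its last pose, push and grip.
It also fails if it takes over 58 s, if anything falls off the work surface, if the arm or the gripper's body presses on something with over 40 N, if the wrist force passes 120 N, or if a joint passes its speed limit or range.

## Working session

There is one attempt and no reset: what is moved stays moved. The work goes in short steps, Python scripts to look and compute and a tool call to move; the robot and the scene stay as the last step left them, time stands still between calls to the robot, and variables do not carry over. Pictures are saved under pics/ and viewed, and the job is handed in when it is done.

Besides the shell and the picture viewer there is one more tool, called after ">>>" as name(argument=value, ...) on one line, values as JSON. drive_tool: Moves the arm, as the interface text tells. Its arguments: {"type":"object","properties":{"deltas":{"type":"array","items":{"type":"object","properties":{"dx":{"type":"number"},"dy":{"type":"number"},"dz":{"type":"number"},"wx":{"type":"number"},"wy":{"type":"number"},"wz":{"type":"number"}}}},"gripper":{"type":"number"}},"required":["deltas"]}

```bash
mkdir -p pics; ls
python3 - <<'E'
from station import r,cams,ticket
import cv2,numpy as np
for n in("scene","top"):
    im=cams.capture(n); cv2.imwrite(f"pics/{n}0.png",im[:,:,::-1])
    m=cams.camera_model(n); print(n,np.round(m["intrinsics"],1).tolist(),np.round(m["extrinsics"],4).tolist())
s=r.sense(); print({k:np.round(v,3).tolist() for k,v in s.items()}, r.hold_point_z)
E
```

```text
pics
scene [[453.8, 0.0, 320.6], [0.0, 453.8, 237.3], [0.0, 0.0, 1.0]] [[-0.7609, -0.6488, -0.0041, 0.4412], [-0.3737, 0.4433, -0.8147, 0.2536], [0.5304, -0.6184, -0.5798, 1.1205], [0.0, 0.0, 0.0, 1.0]]
top [[452.8, 0.0, 324.3], [0.0, 452.8, 244.5], [0.0, 0.0, 1.0]] [[0.0007, -1.0, 0.0012, 0.0505], [-0.9843, -0.0009, -0.1766, 0.5417], [0.1766, -0.0011, -0.9843, 1.3498], [0.0, 0.0, 0.0, 1.0]]
{'time_s': 0.1, 'joints': [-54.512, 22.085, 0.387, -0.025, -68.413, -14.82], 'joint_velocities': [-0.045, -0.091, 0.276, 0.1, -0.035, -0.065], 'effort': [-0.0, -39.169, 18.793, 4.232, 0.013, -0.0], 'tcp_pos': [0.22, -0.584, 0.222], 'ee_rot': [[-0.936, -0.353, -0.001], [-0.353, 0.936, 0.002], [0.0, 0.002, -1.0]], 'wrist_force': [0.351, -0.365, 0.789], 'moment': [0.036, 0.024, -0.006], 'gripper_width': 1.003} 0.0187
```

View pics/scene0.png

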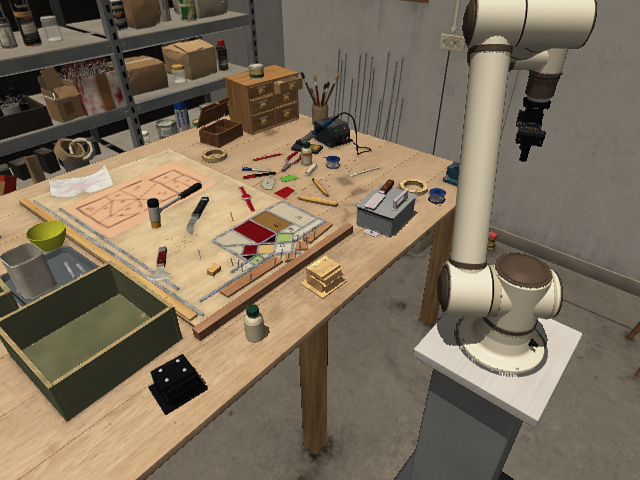

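View pics/top0.png

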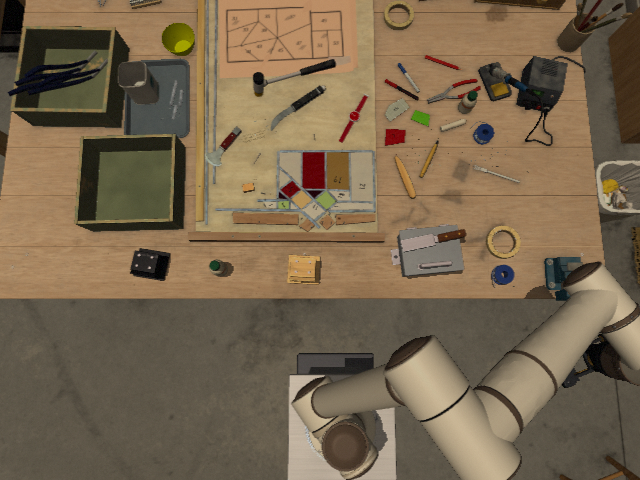

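The top view shows the dry box at (431,251) with the knife on its lid (handle to the right, -y) and the bar at (436,265). There are two rack shapes: a pale wooden one at top (304,268) / scene (324,275), and a black one at top (150,264) / scene (178,383). The pale one fits "wooden". Next I'll enlarge crops to confirm.

Run:
```python
import cv2,numpy as np
t=cv2.imread("pics/top0.png");s=cv2.imread("pics/scene0.png")
f=lambda im,x,y,w,h,k:cv2.resize(im[y:y+h,x:x+w],None,fx=k,fy=k,interpolation=cv2.INTER_CUBIC)
cv2.imwrite("pics/c1.png",np.vstack([f(t,380,215,100,75,6)[:300*2][:450],])) 
cv2.imwrite("pics/c2.png",np.hstack([f(t,275,240,60,60,6),f(s,295,245,60,60,6)]))
cv2.imwrite("pics/c3.png",f(s,345,170,80,75,8))
```

```text
(no output)
```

View pics/c1.png

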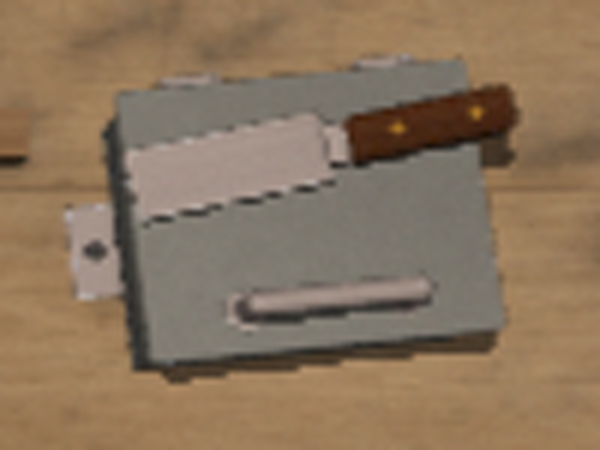

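View pics/c2.png

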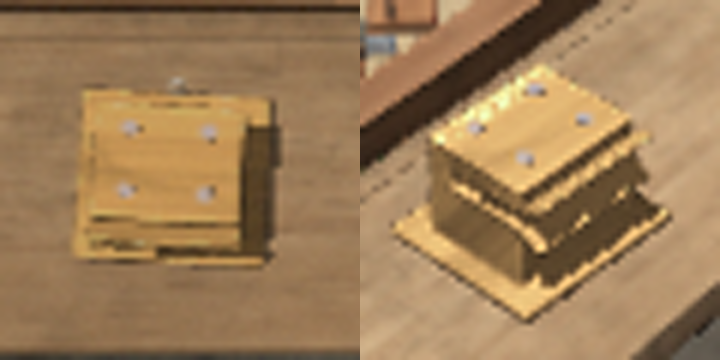

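View pics/c3.png

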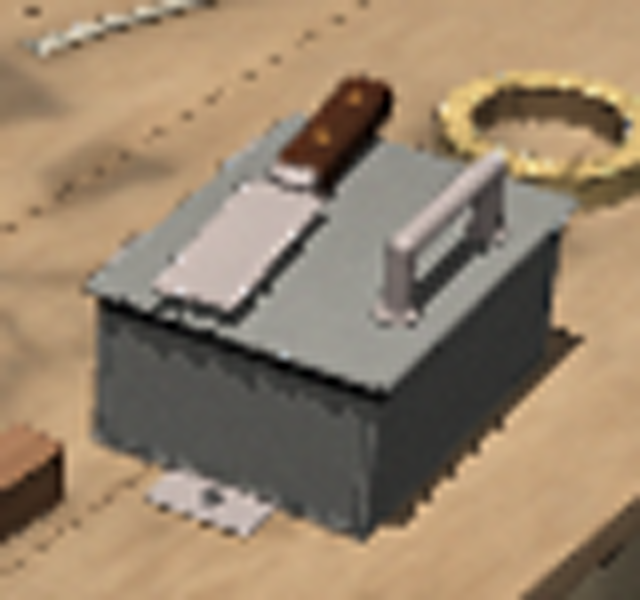

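The crop confirms it: the wooden rack is the pale block with its slot facing the robot side, at top (304,268). Next I measure positions.

```bash
cat > h.py <<'E'
import cv2,numpy as np
from station import r,cams
M={n:(cams.camera_model(n)["intrinsics"],cams.camera_model(n)["extrinsics"]) for n in("scene","top")}
def ray(n,uv,z):
    K,E=map(np.array,M[n]);R,t=E[:3,:3],E[:3,3];c=-R.T@t
    d=R.T@np.linalg.inv(K)@np.array([uv[0],uv[1],1.]);return c+d*(z-c[2])/d[2]
def proj(n,p):
    K,E=map(np.array,M[n]);q=K@(E[:3,:3]@np.array(p)+E[:3,3]);return q[:2]/q[2]
E
python3 - <<'E'
from h import *
t=cv2.imread("pics/top0.png");s=cv2.imread("pics/scene0.png")
def blob(im,roi,lo,hi,name):
    x,y,w,h=roi;hsv=cv2.cvtColor(im,cv2.COLOR_BGR2HSV)[y:y+h,x:x+w]
    m=cv2.inRange(hsv,lo,hi);n,l,st,c=cv2.connectedComponentsWithStats(m)
    k=1+np.argmax(st[1:,4]);cn=max(cv2.findContours((l==k).astype('u1'),0,2)[0],key=cv2.contourArea)
    cn=cn+np.array([x,y]);q=cv2.boxPoints(cv2.minAreaRect(cn));return cn[:,0],q,c[k]+[x,y],st[k,4]
for nm,im,roi,lo,hi,z in [("lid",t,(385,215,95,70),(0,0,90),(179,45,160),.08),
 ("blade",t,(395,225,50,35),(0,5,165),(179,60,255),.0905),
 ("handle",t,(430,222,40,25),(0,120,40),(12,255,160),.098)]:
    cn,q,c,a=blob(im,roi,lo,hi,nm);print(nm,a,c,"centroid",ray("top",c,z).round(4))
    for p in q: print("   ",p.round(1),ray("top",p,z).round(4))
for p in [(440,238),(405,240),(304,268),(412,250)]: print(p,cv2.cvtColor(t,cv2.COLOR_BGR2HSV)[p[1],p[0]])
# rack manual corners, from top crop (6x offset 275,240; pixel centre correction)
g=lambda p,o,k:((p[0]+.5)/k+o[0]-.5,(p[1]+.5)/k+o[1]-.5)
print("rack foot");
for p in [(82,90),(270,98),(267,266),(73,258)]: print(ray("top",g(p,(275,240),6),.006).round(4))
print("rack top")
for p in [(88,108),(243,110),(240,222),(88,214)]: print(ray("top",g(p,(275,240),6),.063).round(4))
print("screws")
for p in [(131,128),(208,132),(125,190),(205,194)]: print(ray("top",g(p,(275,240),6),.064).round(4))
print("bar ends");
for p in [(245,308),(430,290)]: print(ray("top",g(p,(380,215),6),.116).round(4))
print("lid corners");
for p in [(116,93),(467,62),(500,328),(148,362)]: print(ray("top",g(p,(380,215),6),.08).round(4))
print("scene rack foot bench/top corners")
for p in [(392,228),(530,318),(672,212)]: print(ray("scene",g((p[0]-360,p[1]),(295,245),6),.004).round(4))
for p in [(432,138),(525,196),(632,122),(540,66)]: print(ray("scene",g((p[0]-360,p[1]),(295,245),6),.063).round(4))
print("scene lid")
for p in [(90,290),(385,392),(575,205),(295,115)]: print(ray("scene",g(p,(345,170),8),.08).round(4))
E
```

```text
lid 2001 [431.66816592 251.5962019 ] centroid [ 0.5145 -0.2722  0.08  ]
    [398.6 229. ] [ 0.584  -0.1748  0.08  ]
    [458.5 222.7] [ 0.6036 -0.3575  0.08  ]
    [463.3 269.2] [ 0.4612 -0.3646  0.08  ]
    [403.5 275.5] [ 0.4424 -0.1852  0.08  ]
blade 189 [412.07407407 242.32275132] centroid [ 0.5409 -0.2121  0.0905]
    [400.6 240.1] [ 0.5477 -0.1779  0.0905]
    [428.4 234.1] [ 0.566  -0.262   0.0905]
    [430.8 245.2] [ 0.5322 -0.2677  0.0905]
    [403.  251.2] [ 0.5141 -0.184   0.0905]
handle 178 [451.17977528 235.06179775] centroid [ 0.5617 -0.3282  0.098 ]
    [437.4 234.3] [ 0.5638 -0.2872  0.098 ]
    [464.1 228.6] [ 0.5814 -0.3678  0.098 ]
    [465.6 235.7] [ 0.5597 -0.3711  0.098 ]
    [439.  241.4] [ 0.5423 -0.2908  0.098 ]
(440, 238) [ 10 176  74]
(405, 240) [ 11  42 169]
(304, 268) [ 17 146 194]
(412, 250) [18 21 60]
rack foot
[0.5166 0.165  0.006 ]
[0.5124 0.0657 0.006 ]
[0.4237 0.067  0.006 ]
[0.4278 0.1684 0.006 ]
rack top
[0.4985 0.1573 0.063 ]
[0.4975 0.0788 0.063 ]
[0.4406 0.0801 0.063 ]
[0.4446 0.1565 0.063 ]
screws
[0.4881 0.1353 0.064 ]
[0.4861 0.0964 0.064 ]
[0.4566 0.138  0.064 ]
[0.4546 0.0977 0.064 ]
bar ends
[ 0.4664 -0.229   0.116 ]
[ 0.4753 -0.3192  0.116 ]
lid corners
[ 0.5806 -0.1755  0.08  ]
[ 0.5968 -0.3539  0.08  ]
[ 0.4612 -0.3634  0.08  ]
[ 0.444  -0.1875  0.08  ]
scene rack foot bench/top corners
[0.5183 0.163  0.004 ]
[0.4282 0.1681 0.004 ]
[0.4239 0.0681 0.004 ]
[0.4996 0.1535 0.063 ]
[0.4404 0.1571 0.063 ]
[0.4365 0.0849 0.063 ]
[0.4964 0.08   0.063 ]
scene lid
[ 0.5753 -0.1728  0.08  ]
[ 0.441  -0.1859  0.08  ]
[ 0.4593 -0.3604  0.08  ]
[ 0.5948 -0.3497  0.08  ]
```

The wooden rack's foot is centred at about (0.470, 0.117) with yaw about -2.5°. The knife grip is at about (0.562, -0.330) with yaw about 11.8°. The bar middle is at about (0.472, -0.273) with lid yaw about 5.4°.

```bash
cat >> h.py <<'E'
def delta(pos,yaw):
    "tool-frame shift & wz to reach world pos, tool-y at yaw deg, tool down"
    s=r.sense();R=np.array(s["ee_rot"]);p=np.array(s["tcp_pos"])
    c=np.deg2rad(yaw);y=np.array([np.cos(c),np.sin(c),0]);z=np.array([0,0,-1.]);T=np.c_[np.cross(y,z),y,z]
    w=np.rad2deg(cv2.Rodrigues(R.T@T)[0].ravel())
    print("d",(R.T@(np.array(pos)-p)).round(4),"w",w.round(2))
def st():
    s=r.sense();R=np.array(s["ee_rot"]);print("t",s["time_s"],"p",np.round(s["tcp_pos"],4),"yaw",np.rad2deg(np.arctan2(R[1,1],R[0,1])).round(2),"z",R[:,2].round(3),"F",np.round(s["wrist_force"],1),"w",round(s["gripper_width"],3),"j",np.round(s["joints"],1))
E
python3 -c "
from h import *
delta((.562,-.33,.18),191.8)"
```

```text
d [-0.4093  0.1173  0.0418] w [ 1.000e-01  8.000e-02 -8.114e+01]
```

>>> drive_tool(deltas=[{"dx": -0.015, "dy": 0.004, "dz": 0, "wz": -3}, {"dx": -0.045, "dy": 0.013, "dz": 0, "wz": -9}, {"dx": -0.08, "dy": 0.023, "dz": 0, "wz": -16}, {"dx": -0.115, "dy": 0.033, "dz": 0.004, "wz": -23}, {"dx": -0.15, "dy": 0.043, "dz": 0.008, "wz": -30}, {"dx": -0.185, "dy": 0.053, "dz": 0.012, "wz": -37}, {"dx": -0.22, "dy": 0.063, "dz": 0.016, "wz": -44}, {"dx": -0.255, "dy": 0.073, "dz": 0.02, "wz": -51}, {"dx": -0.29, "dy": 0.083, "dz": 0.025, "wz": -58}, {"dx": -0.325, "dy": 0.093, "dz": 0.03, "wz": -65}, {"dx": -0.36, "dy": 0.103, "dz": 0.035, "wz": -72}, {"dx": -0.39, "dy": 0.112, "dz": 0.04, "wz": -78}, {"dx": -0.409, "dy": 0.117, "dz": 0.042, "wz": -81.1}, {"dx": -0.409, "dy": 0.117, "dz": 0.042, "wz": -81.1}, {"dx": -0.409, "dy": 0.117, "dz": 0.042, "wz": -81.1}], gripper=0.65)

```text
schema error: expected keys dx, dy, dz, wx, wy, wz
```

Run:
```python
from h import *
st();delta((.562,-.33,.083),191.8)
for n,(x,y,w,h) in {"top":(370,190,120,110),"scene":(340,120,110,120)}.items():
    im=cams.capture(n)[:,:,::-1];cv2.imwrite(f"pics/{n}1.png",cv2.resize(im[y:y+h,x:x+w],None,fx=5,fy=5,interpolation=2))
```

```text
t 0.1 p [ 0.2204 -0.5842  0.2216] yaw 110.66 z [-0.001  0.002 -1.   ] F [ 0.4 -0.4  0.8] w 1.003 j [-54.5  22.1   0.4  -0.  -68.4 -14.8]
d [-0.4093  0.1171  0.1388] w [ 1.000e-01  8.000e-02 -8.114e+01]
```

View pics/scene1.png

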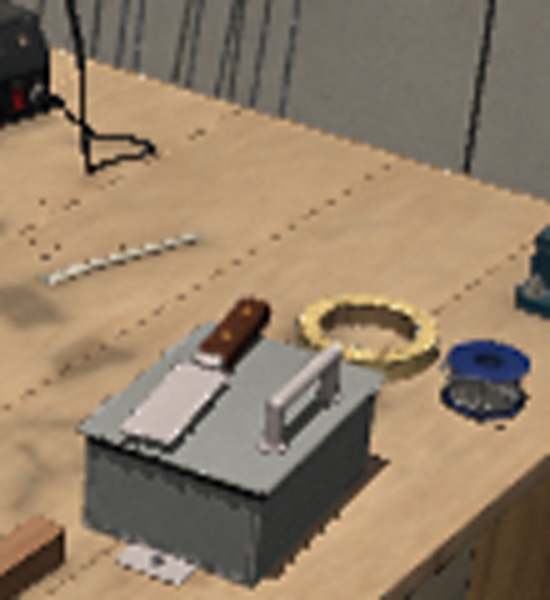

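View pics/top1.png

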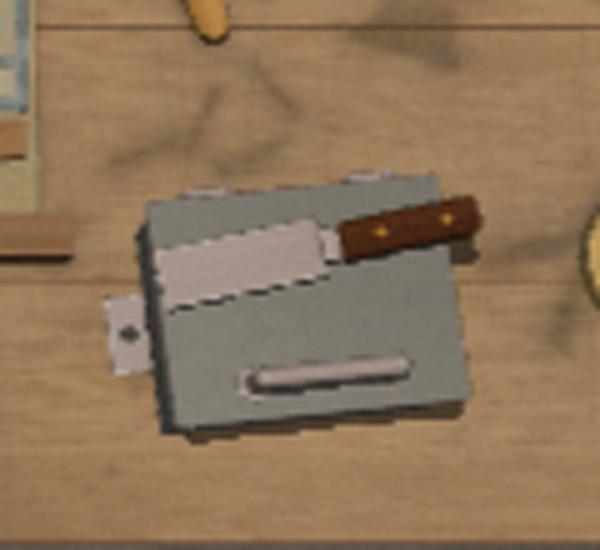

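The move was refused because each row needs all six keys. The pictures show the scene unchanged, with the knife still on the lid.

>>> drive_tool(deltas=[{"dx": -0.015, "dy": 0.004, "dz": 0, "wx": 0, "wy": 0, "wz": -3}, {"dx": -0.045, "dy": 0.013, "dz": 0, "wx": 0, "wy": 0, "wz": -9}, {"dx": -0.08, "dy": 0.023, "dz": 0, "wx": 0, "wy": 0, "wz": -16}, {"dx": -0.115, "dy": 0.033, "dz": 0.004, "wx": 0, "wy": 0, "wz": -23}, {"dx": -0.15, "dy": 0.043, "dz": 0.008, "wx": 0, "wy": 0, "wz": -30}, {"dx": -0.185, "dy": 0.053, "dz": 0.012, "wx": 0, "wy": 0, "wz": -37}, {"dx": -0.22, "dy": 0.063, "dz": 0.016, "wx": 0, "wy": 0, "wz": -44}, {"dx": -0.255, "dy": 0.073, "dz": 0.02, "wx": 0, "wy": 0, "wz": -51}, {"dx": -0.29, "dy": 0.083, "dz": 0.025, "wx": 0, "wy": 0, "wz": -58}, {"dx": -0.325, "dy": 0.093, "dz": 0.03, "wx": 0, "wy": 0, "wz": -65}, {"dx": -0.36, "dy": 0.103, "dz": 0.035, "wx": 0, "wy": 0, "wz": -72}, {"dx": -0.39, "dy": 0.112, "dz": 0.04, "wx": 0, "wy": 0, "wz": -78}, {"dx": -0.409, "dy": 0.117, "dz": 0.042, "wx": 0, "wy": 0, "wz": -81.1}, {"dx": -0.409, "dy": 0.117, "dz": 0.042, "wx": 0, "wy": 0, "wz": -81.1}, {"dx": -0.409, "dy": 0.117, "dz": 0.042, "wx": 0, "wy": 0, "wz": -81.1}], gripper=0.65)

```text
time_s: 1.7
tcp_pos: [0.5619, -0.3306, 0.1805]
ee_rot: [[0.204, -0.979, -0.001], [-0.979, -0.204, 0.0], [-0.0, 0.001, -1.0]]
wrist_force: [0.3, -0.4, 0.0]
gripper_width: 0.646
```

Run:
```python
from h import *
st();delta((.562,-.33,.083),191.8)
for n,(x,y,w,h) in {"top":(370,190,120,110),"scene":(340,120,110,120)}.items():
    im=cams.capture(n)[:,:,::-1];cv2.imwrite(f"pics/{n}2.png",cv2.resize(im[y:y+h,x:x+w],None,fx=5,fy=5,interpolation=2))
```

```text
t 1.7 p [ 0.5619 -0.3306  0.1805] yaw -168.23 z [-0.001  0.    -1.   ] F [ 0.3 -0.4  0. ] w 0.646 j [-16.3  26.3   1.1   0.  -64.8  28.1]
d [-0.0006 -0.0003  0.0975] w [ 0.03  0.01 -0.03]
```

View pics/scene2.png

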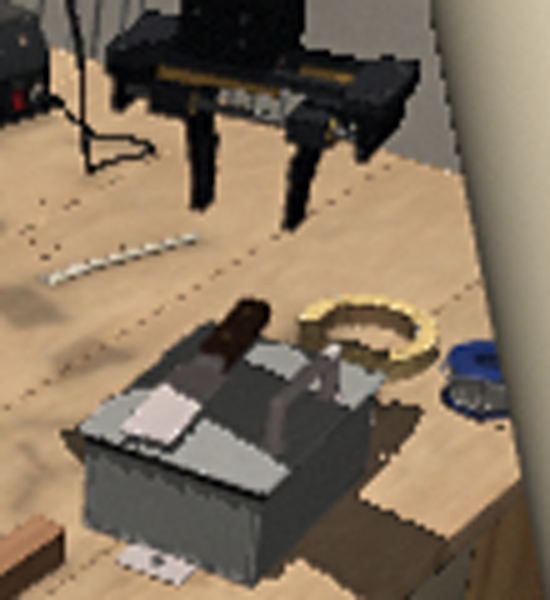

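View pics/top2.png

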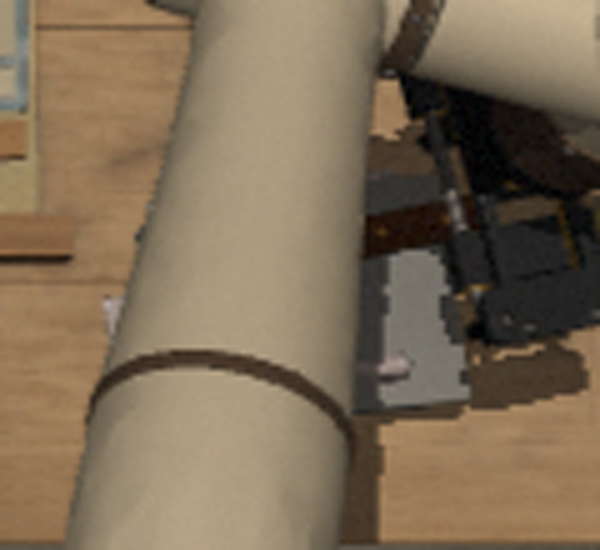

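The gripper is above the handle with its jaws across it. Now I descend.

>>> drive_tool(deltas=[{"dx": 0, "dy": 0, "dz": 0.015, "wx": 0, "wy": 0, "wz": 0}, {"dx": 0, "dy": 0, "dz": 0.04, "wx": 0, "wy": 0, "wz": 0}, {"dx": 0, "dy": 0, "dz": 0.065, "wx": 0, "wy": 0, "wz": 0}, {"dx": 0, "dy": 0, "dz": 0.083, "wx": 0, "wy": 0, "wz": 0}, {"dx": 0, "dy": 0, "dz": 0.091, "wx": 0, "wy": 0, "wz": 0}, {"dx": 0, "dy": 0, "dz": 0.095, "wx": 0, "wy": 0, "wz": 0}, {"dx": 0, "dy": 0, "dz": 0.097, "wx": 0, "wy": 0, "wz": 0}, {"dx": 0, "dy": 0, "dz": 0.097, "wx": 0, "wy": 0, "wz": 0}])

```text
time_s: 2.6
tcp_pos: [0.5623, -0.3313, 0.0844]
ee_rot: [[0.204, -0.979, 0.001], [-0.979, -0.204, -0.001], [0.001, -0.001, -1.0]]
wrist_force: [0.2, -0.6, 0.4]
gripper_width: 0.651
```

Run:
```python
from h import *
st()
for n,(x,y,w,h) in {"scene":(350,140,90,90)}.items():
    im=cams.capture(n)[:,:,::-1];cv2.imwrite(f"pics/{n}3.png",cv2.resize(im[y:y+h,x:x+w],None,fx=6,fy=6,interpolation=2))
```

```text
t 2.6 p [ 0.5623 -0.3313  0.0844] yaw -168.24 z [ 0.001 -0.001 -1.   ] F [ 0.2 -0.6  0.4] w 0.651 j [-16.3  31.4  -5.3   0.  -53.2  28.1]
```

View pics/scene3.png

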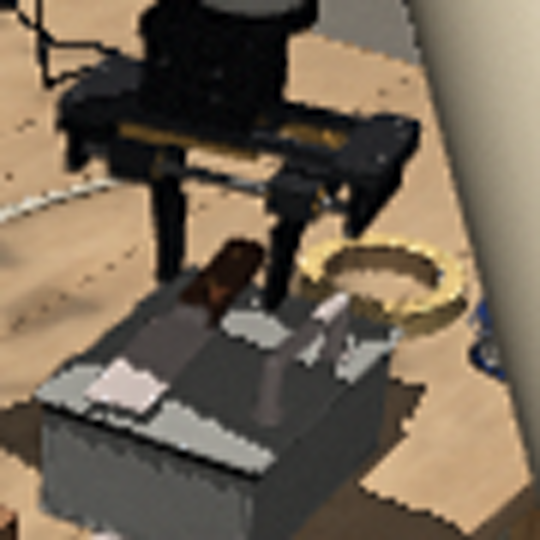

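The fingers straddle the handle, at crop (170,270) and (275,295). I go 1.5 mm lower and close.

>>> drive_tool(deltas=[{"dx": 0, "dy": 0, "dz": 0.0015, "wx": 0, "wy": 0, "wz": 0}, {"dx": 0, "dy": 0, "dz": 0.0015, "wx": 0, "wy": 0, "wz": 0}])

```text
time_s: 2.85
tcp_pos: [0.5622, -0.3309, 0.0824]
ee_rot: [[0.204, -0.979, 0.001], [-0.979, -0.204, -0.0], [0.0, -0.001, -1.0]]
wrist_force: [1.2, -0.5, 0.1]
gripper_width: 0.65
```

>>> drive_tool(deltas=[{"dx": 0, "dy": 0, "dz": 0, "wx": 0, "wy": 0, "wz": 0}, {"dx": 0, "dy": 0, "dz": 0, "wx": 0, "wy": 0, "wz": 0}, {"dx": 0, "dy": 0, "dz": 0, "wx": 0, "wy": 0, "wz": 0}, {"dx": 0, "dy": 0, "dz": 0, "wx": 0, "wy": 0, "wz": 0}, {"dx": 0, "dy": 0, "dz": 0, "wx": 0, "wy": 0, "wz": 0}, {"dx": 0, "dy": 0, "dz": 0, "wx": 0, "wy": 0, "wz": 0}], gripper=0)

```text
time_s: 3.45
tcp_pos: [0.5621, -0.3309, 0.0821]
ee_rot: [[0.204, -0.979, 0.0], [-0.979, -0.204, -0.0], [0.0, -0.0, -1.0]]
wrist_force: [0.4, -0.6, -0.7]
gripper_width: 0.273
```

Run:
```python
from h import *
st()
```

```text
t 3.45 p [ 0.5621 -0.3309  0.0821] yaw -168.23 z [ 0. -0. -1.] F [ 0.4 -0.6 -0.7] w 0.273 j [-16.3  31.5  -5.4  -0.  -53.   28.1]
```

Width is 0.273 (24 mm), so the handle is gripped. Lifting.

>>> drive_tool(deltas=[{"dx": 0, "dy": 0, "dz": -0.008, "wx": 0, "wy": 0, "wz": 0}, {"dx": 0, "dy": 0, "dz": -0.025, "wx": 0, "wy": 0, "wz": 0}, {"dx": 0, "dy": 0, "dz": -0.05, "wx": 0, "wy": 0, "wz": 0}, {"dx": 0, "dy": 0, "dz": -0.075, "wx": 0, "wy": 0, "wz": 0}, {"dx": 0, "dy": 0, "dz": -0.09, "wx": 0, "wy": 0, "wz": 0}, {"dx": 0, "dy": 0, "dz": -0.09, "wx": 0, "wy": 0, "wz": 0}])

```text
time_s: 4.05
tcp_pos: [0.5634, -0.3315, 0.1755]
ee_rot: [[0.204, -0.979, 0.006], [-0.979, -0.204, -0.002], [0.004, -0.005, -1.0]]
wrist_force: [0.7, -0.9, -1.9]
gripper_width: 0.271
```

Run:
```python
from h import *
st();delta((.398,.024,.13),177.5)
im=cams.capture("scene")[:,:,::-1];x,y,w,h=340,110,100,100;cv2.imwrite(f"pics/s4.png",cv2.resize(im[y:y+h,x:x+w],None,fx=6,fy=6,interpolation=2))
```

```text
t 4.05 p [ 0.5634 -0.3315  0.1755] yaw -168.21 z [ 0.006 -0.002 -1.   ] F [ 0.7 -0.9 -1.9] w 0.271 j [-16.3  26.5   0.7   0.  -63.8  28.1]
d [-0.382   0.0895  0.0437] w [-0.32 -0.17 14.29]
```

View pics/s4.png

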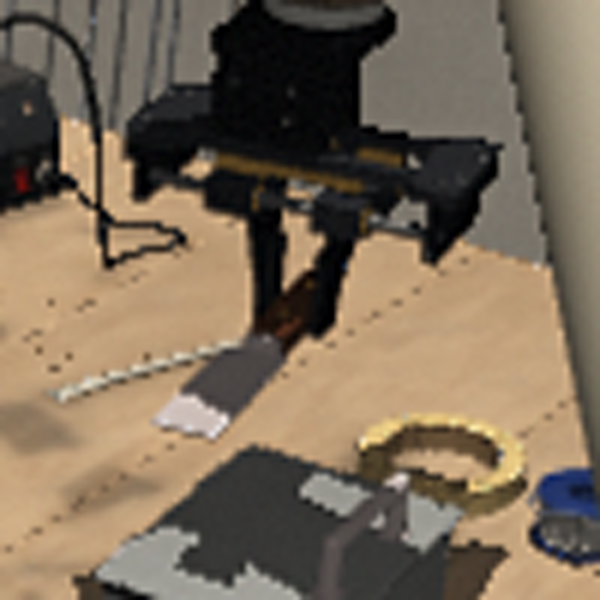

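The knife is held and looks level in the scene crop. Next I move to the front of the rack.

>>> drive_tool(deltas=[{"dx": -0.012, "dy": 0.003, "dz": 0, "wx": 0, "wy": 0, "wz": 1}, {"dx": -0.04, "dy": 0.009, "dz": 0, "wx": 0, "wy": 0, "wz": 2}, {"dx": -0.07, "dy": 0.017, "dz": 0, "wx": 0, "wy": 0, "wz": 3}, {"dx": -0.1, "dy": 0.024, "dz": 0, "wx": 0, "wy": 0, "wz": 4}, {"dx": -0.135, "dy": 0.032, "dz": 0, "wx": 0, "wy": 0, "wz": 5}, {"dx": -0.17, "dy": 0.04, "dz": 0, "wx": 0, "wy": 0, "wz": 7}, {"dx": -0.205, "dy": 0.048, "dz": 0, "wx": 0, "wy": 0, "wz": 8}, {"dx": -0.24, "dy": 0.056, "dz": 0.005, "wx": 0, "wy": 0, "wz": 10}, {"dx": -0.275, "dy": 0.065, "dz": 0.013, "wx": 0, "wy": 0, "wz": 12}, {"dx": -0.305, "dy": 0.072, "dz": 0.02, "wx": 0, "wy": 0, "wz": 13}, {"dx": -0.335, "dy": 0.079, "dz": 0.028, "wx": 0, "wy": 0, "wz": 14}, {"dx": -0.36, "dy": 0.085, "dz": 0.036, "wx": 0, "wy": 0, "wz": 14.3}, {"dx": -0.375, "dy": 0.088, "dz": 0.041, "wx": 0, "wy": 0, "wz": 14.3}, {"dx": -0.382, "dy": 0.0895, "dz": 0.044, "wx": 0, "wy": 0, "wz": 14.3}, {"dx": -0.382, "dy": 0.0895, "dz": 0.044, "wx": 0, "wy": 0, "wz": 14.3}, {"dx": -0.382, "dy": 0.0895, "dz": 0.044, "wx": 0, "wy": 0, "wz": 14.3}])

```text
time_s: 5.7
tcp_pos: [0.3966, 0.0245, 0.1279]
ee_rot: [[-0.044, -0.999, -0.0], [-0.999, 0.044, -0.0], [0.0, 0.0, -1.0]]
wrist_force: [0.3, 0.6, -1.2]
gripper_width: 0.273
```

Run:
```python
from h import *
st();delta((.398,.022,.038),177.5)
for n,(x,y,w,h) in {"top":(260,210,130,100),"scene":(280,180,130,130)}.items():
    im=cams.capture(n)[:,:,::-1];cv2.imwrite(f"pics/{n}5full.png",im);cv2.imwrite(f"pics/{n}5.png",cv2.resize(im[y:y+h,x:x+w],None,fx=4.6,fy=4.6,interpolation=2))
```

```text
t 5.7 p [0.3966 0.0245 0.1279] yaw 177.47 z [-0. -0. -1.] F [ 0.3  0.6 -1.2] w 0.273 j [ 27.3   5.7 -37.4   0.  -46.9 -29.8]
d [ 0.0024 -0.0016  0.0899] w [ 0.02 -0.02 -0.03]
```

View pics/top5.png

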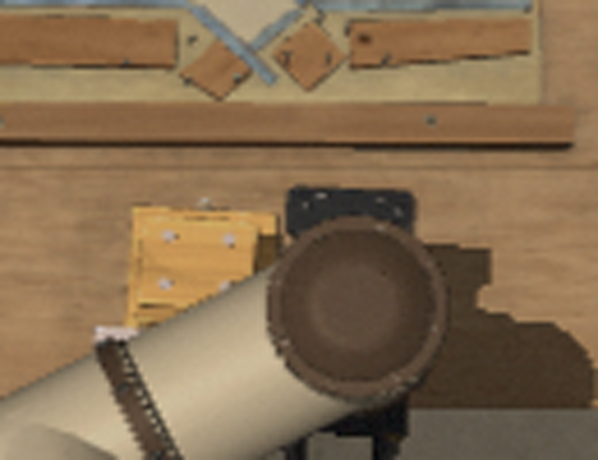

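View pics/scene5.png

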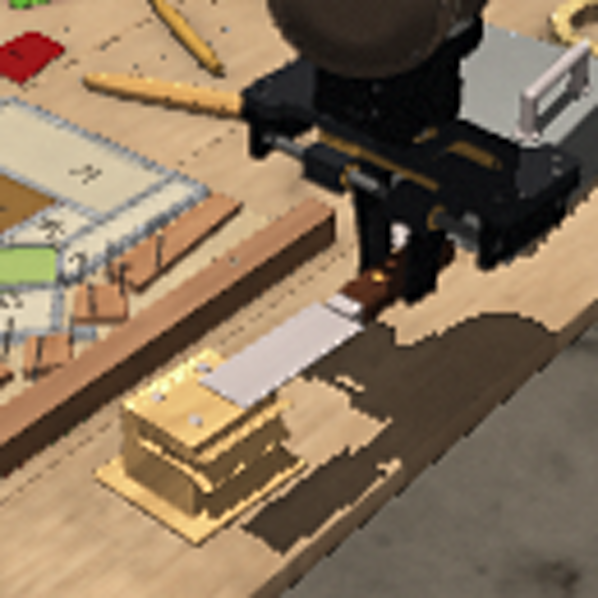

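Run:
```python
from h import *
g=lambda p:((p[0]+.5)/4.6+280-.5,(p[1]+.5)/4.6+180-.5)
for p in [(200,381),(246,406),(362,326),(328,301)]: print(ray("scene",g(p),.1365).round(4))
a,b,c,d=[np.array(ray("scene",g(p),.1365)) for p in [(200,381),(246,406),(362,326),(328,301)]]
# top tip corner check
g2=lambda p:((p[0]+.5)/4.6+260-.5,(p[1]+.5)/4.6+210-.5)
print("top tip rear corner",ray("top",g2((96,328)),.1365).round(4))
# expected
yx=np.array([.0436,.999]);xx=np.array([.999,-.0436]);gr=np.array([.3966,.0245])
for u,v in [(145,18),(145,-18),(53,-18),(53,18)]: print("exp",(gr+u/1e3*yx+v/1e3*xx).round(4), proj("scene",[*(gr+u/1e3*yx+v/1e3*xx),.1365]).round(1))
```

```text
[0.42   0.177  0.1365]
[0.3868 0.1775 0.1365]
[0.3816 0.0787 0.1365]
[0.4111 0.072  0.1365]
top tip rear corner [0.4203 0.1756 0.1365]
exp [0.4209 0.1686] [324.9 260.7]
exp [0.3849 0.1701] [335.5 266.8]
exp [0.3809 0.0782] [358.6 250.5]
exp [0.4169 0.0767] [348.1 245. ]
```

Both views agree on the tip's rear corner, about (0.420, 0.176). The knife sits about 8 mm further along +y than planned, with yaw near the rack's. I'll shift -8 mm in y while descending to slot height.

>>> drive_tool(deltas=[{"dx": 0.002, "dy": 0, "dz": 0.01, "wx": 0, "wy": 0, "wz": 0}, {"dx": 0.004, "dy": 0, "dz": 0.03, "wx": 0, "wy": 0, "wz": 0}, {"dx": 0.006, "dy": 0, "dz": 0.05, "wx": 0, "wy": 0, "wz": 0}, {"dx": 0.008, "dy": 0, "dz": 0.07, "wx": 0, "wy": 0, "wz": 0}, {"dx": 0.008, "dy": 0, "dz": 0.084, "wx": 0, "wy": 0, "wz": 0}, {"dx": 0.008, "dy": 0, "dz": 0.09, "wx": 0, "wy": 0, "wz": 0}, {"dx": 0.008, "dy": 0, "dz": 0.09, "wx": 0, "wy": 0, "wz": 0}, {"dx": 0.008, "dy": 0, "dz": 0.09, "wx": 0, "wy": 0, "wz": 0}])

```text
time_s: 6.6
tcp_pos: [0.3966, 0.0168, 0.0383]
ee_rot: [[-0.044, -0.999, 0.001], [-0.999, 0.044, 0.0], [-0.0, -0.001, -1.0]]
wrist_force: [0.5, -0.3, -1.1]
gripper_width: 0.272
```

Run:
```python
from h import *
st()
for n,(x,y,w,h) in {"top":(260,230,110,80),"scene":(280,220,100,90)}.items():
    im=cams.capture(n)[:,:,::-1];cv2.imwrite(f"pics/{n}6full.png",im);cv2.imwrite(f"pics/{n}6.png",cv2.resize(im[y:y+h,x:x+w],None,fx=6,fy=6,interpolation=2))
```

```text
t 6.6 p [0.3966 0.0168 0.0383] yaw 177.46 z [ 0.001  0.    -1.   ] F [ 0.5 -0.3 -1.1] w 0.272 j [ 26.2  15.  -44.    0.  -31.  -28.7]
```

View pics/top6.png

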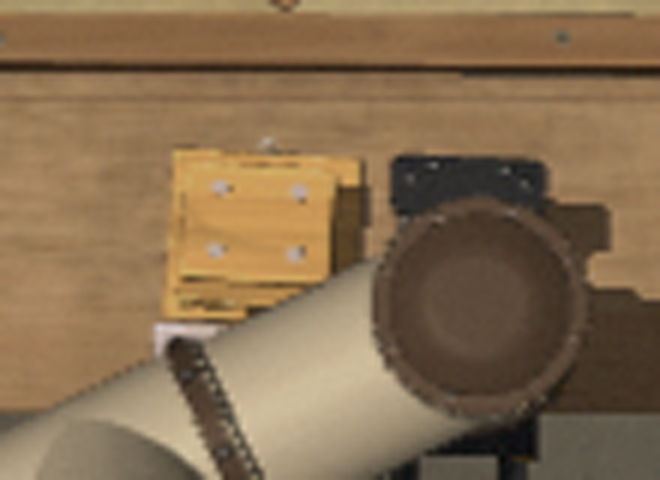

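View pics/scene6.png

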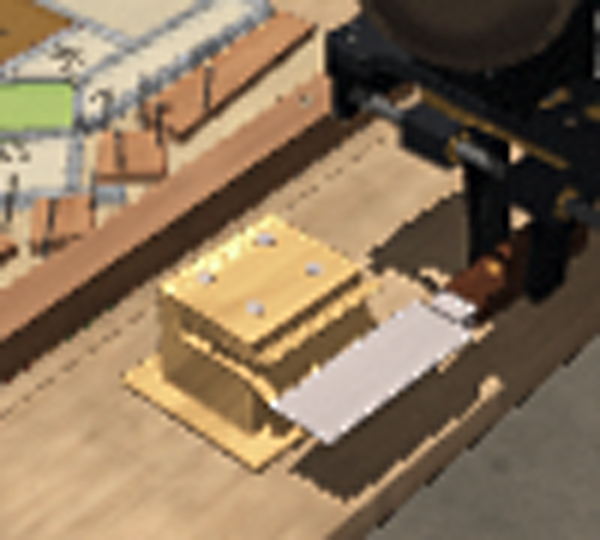

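Run:
```python
from h import *
g=lambda p:((p[0]+.5)/6+280-.5,(p[1]+.5)/6+220-.5)
for p in [(272,402),(330,443),(475,338),(433,297)]: print(ray("scene",g(p),.0465).round(4))
g2=lambda p:((p[0]+.5)/6+260-.5,(p[1]+.5)/6+230-.5)
print("top tip rear",ray("top",g2((154,324)),.0465).round(4))
```

```text
[0.4223 0.1668 0.0465]
[0.3856 0.1709 0.0465]
[0.3794 0.073  0.0465]
[0.412  0.0619 0.0465]
top tip rear [0.4209 0.1696 0.0465]
```

Height and position are consistent in both views. I insert along the rack's +x (tool -y), with a force check partway.

>>> drive_tool(deltas=[{"dx": 0, "dy": -0.006, "dz": 0, "wx": 0, "wy": 0, "wz": 0}, {"dx": 0, "dy": -0.012, "dz": 0, "wx": 0, "wy": 0, "wz": 0}, {"dx": 0, "dy": -0.018, "dz": 0, "wx": 0, "wy": 0, "wz": 0}, {"dx": 0, "dy": -0.023, "dz": 0, "wx": 0, "wy": 0, "wz": 0}, {"dx": 0, "dy": -0.027, "dz": 0, "wx": 0, "wy": 0, "wz": 0}, {"dx": 0, "dy": -0.03, "dz": 0, "wx": 0, "wy": 0, "wz": 0}, {"dx": 0, "dy": -0.03, "dz": 0, "wx": 0, "wy": 0, "wz": 0}])

```text
time_s: 7.4
tcp_pos: [0.4265, 0.0155, 0.038]
ee_rot: [[-0.044, -0.999, 0.0], [-0.999, 0.044, -0.0], [0.0, -0.0, -1.0]]
wrist_force: [-0.1, 0.2, -0.4]
gripper_width: 0.276
```

>>> drive_tool(deltas=[{"dx": 0, "dy": -0.005, "dz": 0, "wx": 0, "wy": 0, "wz": 0}, {"dx": 0, "dy": -0.01, "dz": 0, "wx": 0, "wy": 0, "wz": 0}, {"dx": 0, "dy": -0.014, "dz": 0, "wx": 0, "wy": 0, "wz": 0}, {"dx": 0, "dy": -0.014, "dz": 0, "wx": 0, "wy": 0, "wz": 0}])

```text
time_s: 7.8
tcp_pos: [0.4409, 0.015, 0.0381]
ee_rot: [[-0.044, -0.999, 0.001], [-0.999, 0.044, 0.0], [-0.0, -0.001, -1.0]]
wrist_force: [0.1, -0.4, -1.7]
gripper_width: 0.271
```

No contact so far, and the blade should be about 25 mm inside. I continue.

>>> drive_tool(deltas=[{"dx": 0, "dy": -0.005, "dz": 0, "wx": 0, "wy": 0, "wz": 0}, {"dx": 0, "dy": -0.01, "dz": 0, "wx": 0, "wy": 0, "wz": 0}, {"dx": 0, "dy": -0.015, "dz": 0, "wx": 0, "wy": 0, "wz": 0}, {"dx": 0, "dy": -0.02, "dz": 0, "wx": 0, "wy": 0, "wz": 0}, {"dx": 0, "dy": -0.02, "dz": 0, "wx": 0, "wy": 0, "wz": 0}])

```text
time_s: 8.3
tcp_pos: [0.461, 0.0141, 0.0381]
ee_rot: [[-0.044, -0.999, 0.001], [-0.999, 0.044, 0.0], [-0.0, -0.001, -1.0]]
wrist_force: [-0.2, 0.2, 0.0]
gripper_width: 0.274
```

Run:
```python
from h import *
st();print(np.round(r.sense()["moment"],2))
for n,(x,y,w,h) in {"scene":(280,220,100,90)}.items():
    im=cams.capture(n)[:,:,::-1];cv2.imwrite(f"pics/{n}7.png",cv2.resize(im[y:y+h,x:x+w],None,fx=6,fy=6,interpolation=2))
```

```text
t 8.3 p [0.461  0.0141 0.0381] yaw 177.46 z [ 0.001  0.    -1.   ] F [-0.2  0.2  0. ] w 0.274 j [ 22.   19.9 -35.4   0.  -34.6 -24.6]
[-0.03  0.1  -0.03]
```

View pics/scene7.png

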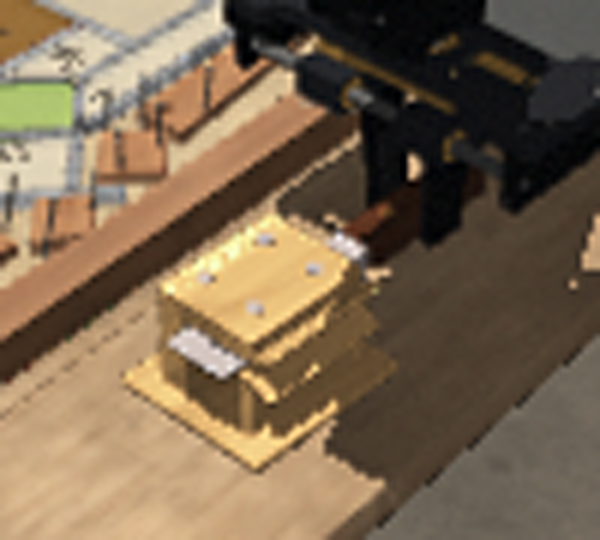

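The blade is in the slot, with its end protruding at crop (205,352). I continue gently until it meets the back wall.

>>> drive_tool(deltas=[{"dx": 0, "dy": -0.003, "dz": 0, "wx": 0, "wy": 0, "wz": 0}, {"dx": 0, "dy": -0.006, "dz": 0, "wx": 0, "wy": 0, "wz": 0}, {"dx": 0, "dy": -0.008, "dz": 0, "wx": 0, "wy": 0, "wz": 0}, {"dx": 0, "dy": -0.008, "dz": 0, "wx": 0, "wy": 0, "wz": 0}])

```text
time_s: 8.75
tcp_pos: [0.4648, 0.0131, 0.0373]
ee_rot: [[-0.043, -0.999, -0.007], [-0.999, 0.043, -0.002], [0.002, 0.007, -1.0]]
wrist_force: [-6.9, 2.8, 1.2]
gripper_width: 0.272
```

>>> drive_tool(deltas=[{"dx": 0, "dy": -0.001, "dz": 0, "wx": 0, "wy": 0, "wz": 0}, {"dx": 0, "dy": -0.002, "dz": 0, "wx": 0, "wy": 0, "wz": 0}, {"dx": 0, "dy": -0.002, "dz": 0, "wx": 0, "wy": 0, "wz": 0}])

```text
time_s: 9.05
tcp_pos: [0.4654, 0.0128, 0.0369]
ee_rot: [[-0.043, -0.999, -0.01], [-0.999, 0.043, -0.002], [0.003, 0.01, -1.0]]
wrist_force: [-8.8, 3.8, 1.1]
gripper_width: 0.274
```

>>> drive_tool(deltas=[{"dx": 0, "dy": -0.001, "dz": 0, "wx": 0, "wy": 0, "wz": 0}, {"dx": 0, "dy": -0.002, "dz": 0, "wx": 0, "wy": 0, "wz": 0}, {"dx": 0, "dy": -0.002, "dz": 0, "wx": 0, "wy": 0, "wz": 0}])

```text
time_s: 9.35
tcp_pos: [0.4664, 0.0124, 0.0366]
ee_rot: [[-0.043, -0.999, -0.012], [-0.999, 0.043, -0.003], [0.003, 0.012, -1.0]]
wrist_force: [-9.4, 3.6, 2.1]
gripper_width: 0.272
```

Run:
```python
from h import *
st();print(np.round(r.sense()["moment"],2))
ims=[]
for n,(x,y,w,h) in {"top":(270,230,80,70),"scene":(290,225,80,70)}.items():
    im=cams.capture(n)[:,:,::-1];ims.append(cv2.resize(im[y:y+h,x:x+w],None,fx=8,fy=8,interpolation=2)); cv2.imwrite(f"pics/{n}8.png",ims[-1])
```

```text
t 9.35 p [0.4664 0.0124 0.0366] yaw 177.54 z [-0.012 -0.003 -1.   ] F [-9.4  3.6  2.1] w 0.272 j [ 21.5  20.8 -34.2  -0.2 -35.7 -23.8]
[1.24 2.89 0.71]
```

View pics/top8.png

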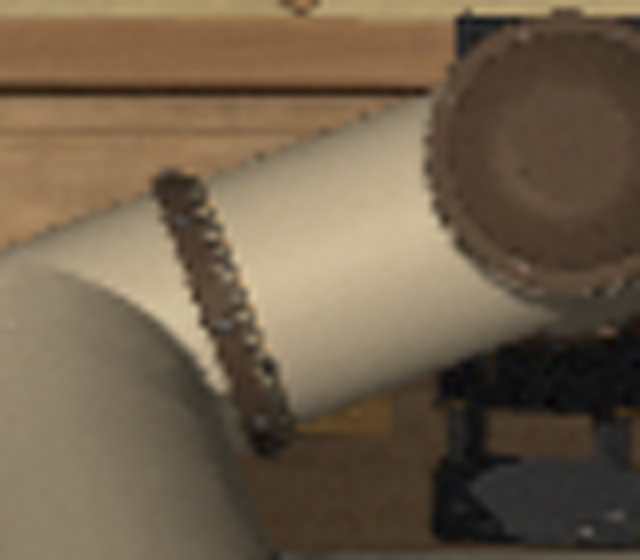

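View pics/scene8.png

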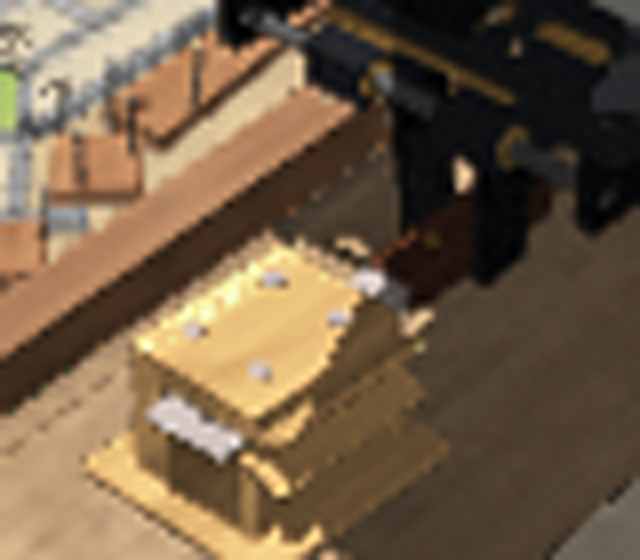

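Run:
```python
from h import *
g=lambda p:((p[0]+.5)/8+290-.5,(p[1]+.5)/8+225-.5)
for p in [(148,412),(172,398),(244,442),(222,460)]: print("blade",ray("scene",g(p),.0465).round(4))
for p in [(135,345),(255,422),(282,240)]: print("top face",ray("scene",g(p),.063).round(4))
for p in [(85,462)]: print("foot",ray("scene",g(p),.005).round(4))
for p in [(247,535)]: print("lower block front foot",ray("scene",g(p),.006).round(4))
```

```text
blade [0.4856 0.1635 0.0465]
blade [0.4843 0.1526 0.0465]
blade [0.4502 0.1541 0.0465]
blade [0.4498 0.166  0.0465]
top face [0.4996 0.1541 0.063 ]
top face [0.4415 0.1585 0.063 ]
top face [0.499  0.0759 0.063 ]
foot [0.5177 0.1624 0.005 ]
lower block front foot [0.4481 0.1553 0.006 ]
```

Run:
```python
from h import *
im=cv2.imread("pics/scene0.png");t=cv2.imread("pics/top0.png")
cv2.imwrite("pics/r9.png",np.hstack([cv2.resize(im[250:295,300:350],None,fx=8,fy=8,interpolation=2),cv2.resize(t[245:290,282:330],None,fx=8,fy=8,interpolation=2)]))
```

```text
(no output)
```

View pics/r9.png

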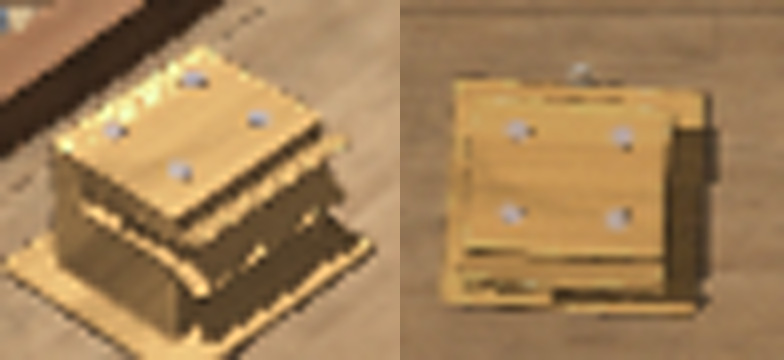

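Run:
```python
from h import *
for p in [(208,294),(80,206)]: print("lower lip/slot floor",ray("scene",(p[0]/8+300-.4,p[1]/8+250-.4),.038).round(4))
for p in [(195,242),(345,145)]: print("upper lip",ray("scene",(p[0]/8+300-.4,p[1]/8+250-.4),.0525).round(4))
for p in [(462,288),(665,290)]: print("top lip",ray("top",((p[0]-400)/8+282-.4,p[1]/8+245-.4),.038).round(4))
for p in [(462,252),(665,258)]: print("top upper edge",ray("top",((p[0]-400)/8+282-.4,p[1]/8+245-.4),.063).round(4))
```

```text
lower lip/slot floor [0.4276 0.1575 0.038 ]
lower lip/slot floor [0.4912 0.1511 0.038 ]
upper lip [0.4374 0.1527 0.0525]
upper lip [0.4307 0.0793 0.0525]
top lip [0.4309 0.1579 0.038 ]
top lip [0.4302 0.0801 0.038 ]
top upper edge [0.442  0.1562 0.063 ]
top upper edge [0.4398 0.0796 0.063 ]
```

The mouth's lip front is at x≈0.429, ahead of the top face. That puts fully home at blade centre x≈0.468, and the picture shows the blade end centre at 0.468. The contact force agrees. I push slightly more to seat it.

>>> drive_tool(deltas=[{"dx": 0, "dy": -0.001, "dz": 0, "wx": 0, "wy": 0, "wz": 0}, {"dx": 0, "dy": -0.002, "dz": 0, "wx": 0, "wy": 0, "wz": 0}, {"dx": 0, "dy": -0.003, "dz": 0, "wx": 0, "wy": 0, "wz": 0}, {"dx": 0, "dy": -0.003, "dz": 0, "wx": 0, "wy": 0, "wz": 0}, {"dx": 0, "dy": -0.003, "dz": 0, "wx": 0, "wy": 0, "wz": 0}])

```text
time_s: 9.95
tcp_pos: [0.468, 0.0117, 0.0362]
ee_rot: [[-0.043, -0.999, -0.015], [-0.999, 0.043, -0.004], [0.004, 0.015, -1.0]]
wrist_force: [-11.2, 3.5, 1.6]
gripper_width: 0.278
```

Run:
```python
from h import *
st();print(np.round(r.sense()["moment"],2))
```

```text
t 9.95 p [0.468  0.0117 0.0362] yaw 177.54 z [-0.015 -0.004 -1.   ] F [-11.2   3.5   1.6] w 0.278 j [ 21.3  21.  -33.9  -0.2 -36.  -23.6]
[0.96 3.35 0.82]
```

Run:
```python
from h import *
im=cams.capture("scene")[:,:,::-1];cv2.imwrite("pics/s10.png",cv2.resize(im[225:295,290:370],None,fx=8,fy=8,interpolation=2))
```

```text
(no output)
```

View pics/s10.png

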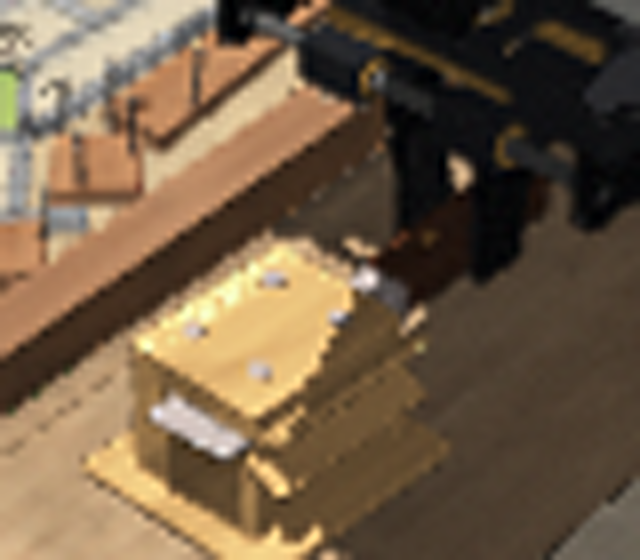

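Run:
```python
from h import *
g=lambda p:((p[0]+.5)/8+290-.5,(p[1]+.5)/8+225-.5)
for p in [(380,287),(440,250),(150,412),(174,396),(246,440),(224,460)]: print(p,ray("scene",g(p),.047).round(4))
```

```text
(380, 287) [0.4676 0.0585 0.047 ]
(440, 250) [0.4645 0.0275 0.047 ]
(150, 412) [0.4847 0.1635 0.047 ]
(174, 396) [0.484  0.1518 0.047 ]
(246, 440) [0.4499 0.1533 0.047 ]
(224, 460) [0.4489 0.166  0.047 ]
```

The tip centre is at x=0.467, the bolster at 0.4676 and the TCP at 0.468. So the knife yaw is about 0° against the rack's -2.5°: the root end touches while the tip is about 4 mm short. I turn the knife clockwise about the root contact to seat the tip.

>>> drive_tool(deltas=[{"dx": 0, "dy": 0.002, "dz": 0, "wx": 0, "wy": 0, "wz": 1}, {"dx": 0, "dy": 0.003, "dz": 0, "wx": 0, "wy": 0, "wz": 2}, {"dx": 0, "dy": 0.004, "dz": 0, "wx": 0, "wy": 0, "wz": 3}, {"dx": 0, "dy": 0.004, "dz": 0, "wx": 0, "wy": 0, "wz": 3}, {"dx": 0, "dy": 0.004, "dz": 0, "wx": 0, "wy": 0, "wz": 3}])

```text
time_s: 10.5
tcp_pos: [0.4649, 0.0125, 0.0364]
ee_rot: [[-0.095, -0.995, -0.013], [-0.995, 0.095, -0.003], [0.004, 0.012, -1.0]]
wrist_force: [-10.5, 4.7, 1.6]
gripper_width: 0.279
```

Run:
```python
from h import *
st();print(np.round(r.sense()["moment"],2))
im=cams.capture("scene")[:,:,::-1];cv2.imwrite("pics/s11.png",cv2.resize(im[225:295,290:370],None,fx=8,fy=8,interpolation=2))
```

```text
t 10.5 p [0.4649 0.0125 0.0364] yaw 174.56 z [-0.013 -0.003 -1.   ] F [-10.5   4.7   1.6] w 0.279 j [ 21.6  20.7 -34.4  -0.2 -35.7 -26.8]
[1.46 3.15 0.83]
```

View pics/s11.png

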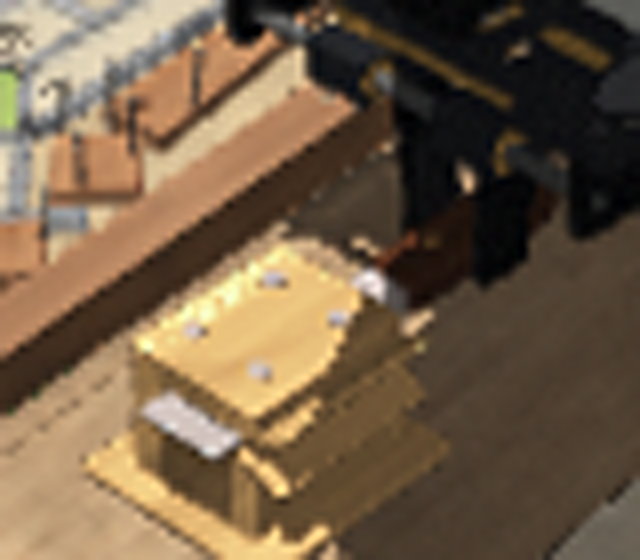

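Run:
```python
from h import *
g=lambda p:((p[0]+.5)/8+290-.5,(p[1]+.5)/8+225-.5)
for p in [(383,289),(141,410),(168,393),(242,436),(216,458)]: print(p,ray("scene",g(p),.047).round(4))
```

```text
(383, 289) [0.4661 0.0587 0.047 ]
(141, 410) [0.4878 0.1647 0.047 ]
(168, 393) [0.4867 0.1519 0.047 ]
(242, 436) [0.4523 0.1526 0.047 ]
(216, 458) [0.4517 0.167  0.047 ]
```

The yaw is now about -2°, and the tip leading edge is at 0.488 against an expected wall of about 0.489. One more small nudge (turn plus push), then I settle.

>>> drive_tool(deltas=[{"dx": 0, "dy": -0.001, "dz": 0, "wx": 0, "wy": 0, "wz": 0.5}, {"dx": 0, "dy": -0.003, "dz": 0, "wx": 0, "wy": 0, "wz": 1}, {"dx": 0, "dy": -0.004, "dz": 0, "wx": 0, "wy": 0, "wz": 1.5}, {"dx": 0, "dy": -0.004, "dz": 0, "wx": 0, "wy": 0, "wz": 1.5}, {"dx": 0, "dy": -0.004, "dz": 0, "wx": 0, "wy": 0, "wz": 1.5}])

```text
time_s: 11.05
tcp_pos: [0.467, 0.0112, 0.0358]
ee_rot: [[-0.121, -0.993, -0.017], [-0.993, 0.121, -0.004], [0.006, 0.016, -1.0]]
wrist_force: [-13.1, 2.3, 0.8]
gripper_width: 0.289
```

Run:
```python
from h import *
st();print(np.round(r.sense()["moment"],2))
im=cams.capture("scene")[:,:,::-1];cv2.imwrite("pics/s12.png",cv2.resize(im[225:295,290:370],None,fx=8,fy=8,interpolation=2))
```

```text
t 11.05 p [0.467  0.0112 0.0358] yaw 173.04 z [-0.017 -0.004 -1.   ] F [-13.1   2.3   0.8] w 0.289 j [ 21.3  21.  -33.9  -0.2 -36.  -28.1]
[0.9  3.66 0.86]
```

View pics/s12.png

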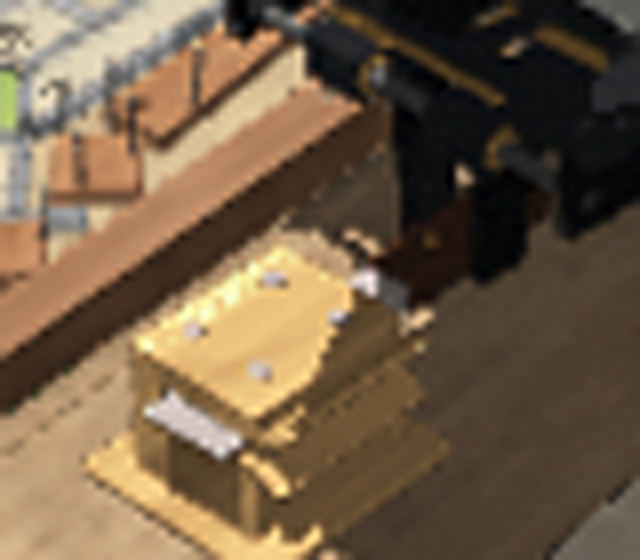

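The push from the handle levers the tip back out slightly. I ease the push while keeping the turn.

>>> drive_tool(deltas=[{"dx": 0, "dy": 0.002, "dz": 0, "wx": 0, "wy": 0, "wz": 0}, {"dx": 0, "dy": 0.004, "dz": 0, "wx": 0, "wy": 0, "wz": 0}, {"dx": 0, "dy": 0.006, "dz": 0, "wx": 0, "wy": 0, "wz": 0}, {"dx": 0, "dy": 0.008, "dz": 0, "wx": 0, "wy": 0, "wz": 0}, {"dx": 0, "dy": 0.008, "dz": 0, "wx": 0, "wy": 0, "wz": 0}])

```text
time_s: 11.6
tcp_pos: [0.4645, 0.0131, 0.0373]
ee_rot: [[-0.122, -0.992, -0.005], [-0.992, 0.122, -0.002], [0.003, 0.005, -1.0]]
wrist_force: [-4.1, -1.8, -0.8]
gripper_width: 0.281
```

Run:
```python
from h import *
st();print(np.round(r.sense()["moment"],2))
im=cams.capture("scene")[:,:,::-1];cv2.imwrite("pics/s13.png",cv2.resize(im[225:295,290:370],None,fx=8,fy=8,interpolation=2))
```

```text
t 11.6 p [0.4645 0.0131 0.0373] yaw 172.97 z [-0.005 -0.002 -1.   ] F [-4.1 -1.8 -0.8] w 0.281 j [ 21.7  20.4 -34.7  -0.  -35.2 -28.7]
[-0.9   1.54  0.29]
```

View pics/s13.png

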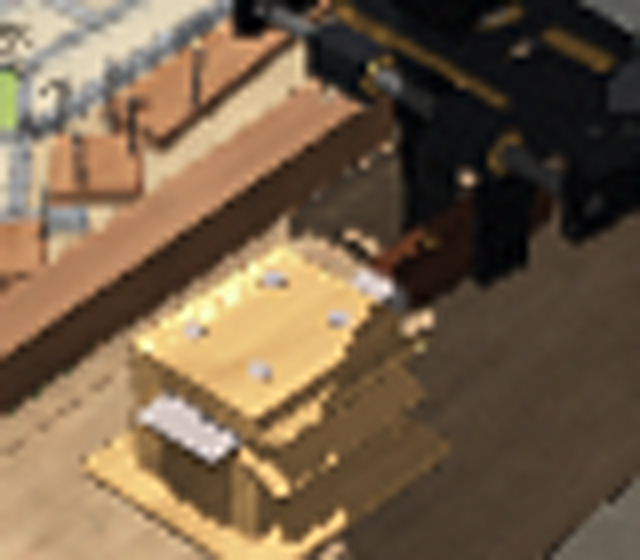

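The tip leading corner at crop (137,410) is now about 0.490 with light contact, so the blade is flush with the back wall. Releasing.

>>> drive_tool(deltas=[{"dx": 0, "dy": 0, "dz": 0, "wx": 0, "wy": 0, "wz": 0}, {"dx": 0, "dy": 0, "dz": 0, "wx": 0, "wy": 0, "wz": 0}, {"dx": 0, "dy": 0, "dz": 0, "wx": 0, "wy": 0, "wz": 0}, {"dx": 0, "dy": 0, "dz": 0, "wx": 0, "wy": 0, "wz": 0}, {"dx": 0, "dy": 0, "dz": 0, "wx": 0, "wy": 0, "wz": 0}], gripper=0.6)

```text
time_s: 12.15
tcp_pos: [0.4678, 0.0144, 0.0383]
ee_rot: [[-0.122, -0.992, 0.001], [-0.992, 0.122, 0.001], [-0.001, -0.001, -1.0]]
wrist_force: [-1.1, -0.0, -0.4]
gripper_width: 0.581
```

Run:
```python
from h import *
st();delta((.45,.0131,.17),175)
im=cams.capture("scene")[:,:,::-1];cv2.imwrite("pics/s14.png",cv2.resize(im[225:295,290:370],None,fx=8,fy=8,interpolation=2))
```

```text
t 12.15 p [0.4678 0.0144 0.0383] yaw 172.98 z [ 0.001  0.001 -1.   ] F [-1.1 -0.  -0.4] w 0.581 j [ 21.7  20.4 -34.5   0.  -35.  -28.8]
d [ 0.0034  0.0173 -0.1317] w [-0.08  0.04 -2.02]
```

View pics/s14.png

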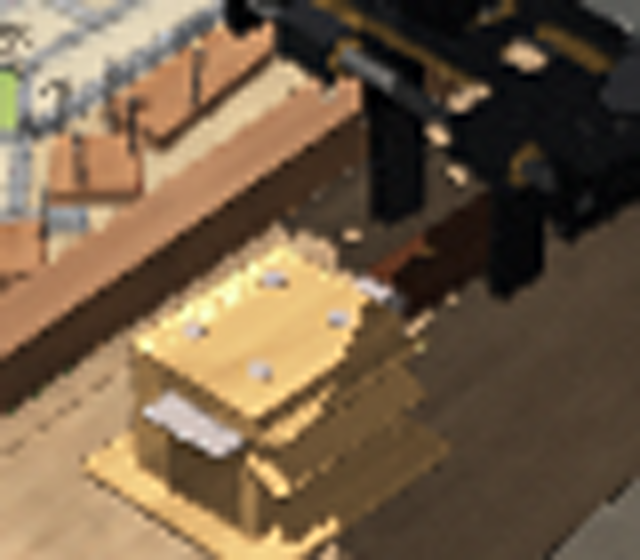

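The fingers are clear of the handle. I lift away and check how well it's seated from both views.

>>> drive_tool(deltas=[{"dx": 0, "dy": 0, "dz": -0.01, "wx": 0, "wy": 0, "wz": 0}, {"dx": 0, "dy": 0, "dz": -0.035, "wx": 0, "wy": 0, "wz": 0}, {"dx": 0.02, "dy": 0, "dz": -0.07, "wx": 0, "wy": 0, "wz": 0}, {"dx": 0.05, "dy": 0, "dz": -0.105, "wx": 0, "wy": 0, "wz": 0}, {"dx": 0.09, "dy": 0, "dz": -0.13, "wx": 0, "wy": 0, "wz": 0}, {"dx": 0.12, "dy": 0, "dz": -0.14, "wx": 0, "wy": 0, "wz": 0}, {"dx": 0.14, "dy": 0, "dz": -0.14, "wx": 0, "wy": 0, "wz": 0}, {"dx": 0.14, "dy": 0, "dz": -0.14, "wx": 0, "wy": 0, "wz": 0}])

```text
time_s: 13.0
tcp_pos: [0.4497, -0.1265, 0.1793]
ee_rot: [[-0.126, -0.992, 0.002], [-0.992, 0.126, 0.0], [-0.0, -0.002, -1.0]]
wrist_force: [-0.6, 1.3, 0.7]
gripper_width: 0.601
```

Run:
```python
from h import *
st()
for n,(x,y,w,h) in {"top":(275,235,85,60),"scene":(300,225,85,70)}.items():
    im=cams.capture(n)[:,:,::-1];cv2.imwrite(f"pics/{n}15full.png",im);cv2.imwrite(f"pics/{n}15.png",cv2.resize(im[y:y+h,x:x+w],None,fx=8,fy=8,interpolation=2))
```

```text
t 13.0 p [ 0.4497 -0.1265  0.1793] yaw 172.78 z [ 0.002  0.    -1.   ] F [-0.6  1.3  0.7] w 0.601 j [  4.3   8.8 -24.7   0.  -56.3 -11.5]
```

View pics/top15.png

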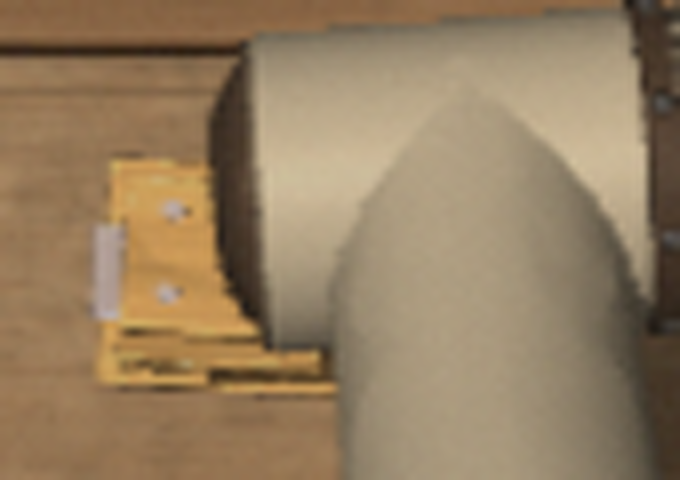

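View pics/scene15.png

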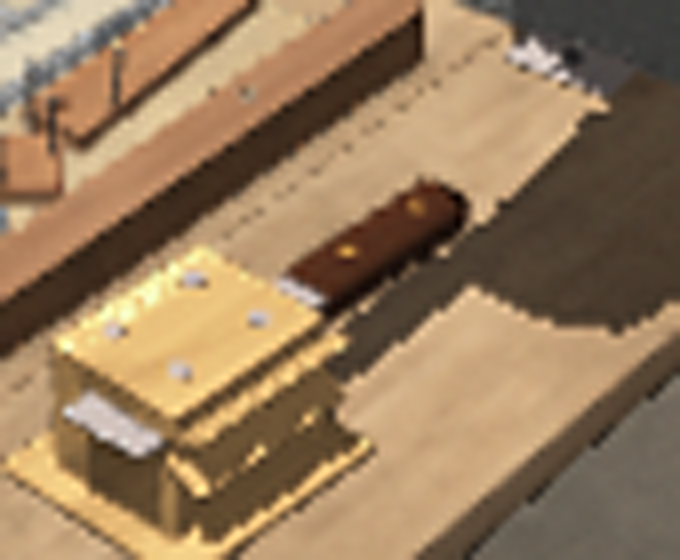

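Run:
```python
from h import *
g=lambda p:((p[0]+.5)/8+275-.5,(p[1]+.5)/8+235-.5)
for p in [(93,224),(93,319),(123,224),(122,319)]: print("top tip",ray("top",g(p),.0455).round(4))
g=lambda p:((p[0]+.5)/8+300-.5,(p[1]+.5)/8+225-.5)
for p in [(62,410),(138,458),(88,394),(162,438)]: print("scene tip",ray("scene",g(p),.0465).round(4))
for p in [(303,290),(347,250),(415,206)]: print("scene bolster/rivets",ray("scene",g(p),.0465 if p[0]==303 else .054).round(4))
```

```text
top tip [0.4856 0.1678 0.0455]
top tip [0.449  0.1673 0.0455]
top tip [0.4856 0.1563 0.0455]
top tip [0.449  0.1562 0.0455]
scene tip [0.4879 0.164  0.0465]
scene tip [0.4515 0.1661 0.0465]
scene tip [0.4867 0.1519 0.0465]
scene tip [0.452  0.153  0.0465]
scene bolster/rivets [0.4661 0.0586 0.0465]
scene bolster/rivets [0.4627 0.0377 0.054 ]
scene bolster/rivets [0.4599 0.0009 0.054 ]
```

The tip centre is x≈0.468–0.470 and the knife's line slopes about -2.5 to -3.4°, which matches the rack's -2.5°. The blade is home and flat. Now the bar.

Run:
```python
from h import *
delta((.472,-.2735,.165),185.4)
```

```text
d [ 0.1446 -0.0404  0.0135] w [-4.000e-02  1.000e-02 -1.249e+01]
```

>>> drive_tool(deltas=[{"dx": 0.015, "dy": -0.004, "dz": 0, "wx": 0, "wy": 0, "wz": -1}, {"dx": 0.04, "dy": -0.011, "dz": 0, "wx": 0, "wy": 0, "wz": -3}, {"dx": 0.07, "dy": -0.02, "dz": 0, "wx": 0, "wy": 0, "wz": -6}, {"dx": 0.1, "dy": -0.028, "dz": 0.005, "wx": 0, "wy": 0, "wz": -9}, {"dx": 0.13, "dy": -0.036, "dz": 0.01, "wx": 0, "wy": 0, "wz": -11}, {"dx": 0.1445, "dy": -0.0405, "dz": 0.0135, "wx": 0, "wy": 0, "wz": -12.5}, {"dx": 0.1445, "dy": -0.0405, "dz": 0.0135, "wx": 0, "wy": 0, "wz": -12.5}, {"dx": 0.1445, "dy": -0.0405, "dz": 0.0135, "wx": 0, "wy": 0, "wz": -12.5}], gripper=0.6)

```text
time_s: 13.9
tcp_pos: [0.4725, -0.2724, 0.1642]
ee_rot: [[0.096, -0.995, -0.001], [-0.995, -0.096, 0.0], [-0.001, 0.001, -1.0]]
wrist_force: [-0.2, -0.2, 0.1]
gripper_width: 0.6
```

Run:
```python
from h import *
st();delta((.472,-.2735,.093),185.4)
for n,(x,y,w,h) in {"top":(265,230,110,70),"scene":(340,130,100,100)}.items():
    im=cams.capture(n)[:,:,::-1];cv2.imwrite(f"pics/{n}16full.png",im);cv2.imwrite(f"pics/{n}16.png",cv2.resize(im[y:y+h,x:x+w],None,fx=6,fy=6,interpolation=2))
```

```text
t 13.9 p [ 0.4725 -0.2724  0.1642] yaw -174.52 z [-0.001  0.    -1.   ] F [-0.2 -0.2  0.1] w 0.6 j [-12.9  17.3 -15.7  -0.  -57.1  18.4]
d [0.0011 0.0005 0.0712] w [0.06 0.03 0.08]
```

View pics/top16.png

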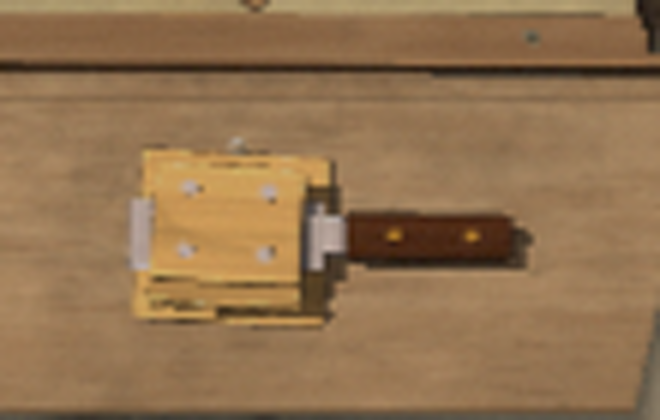

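View pics/scene16.png

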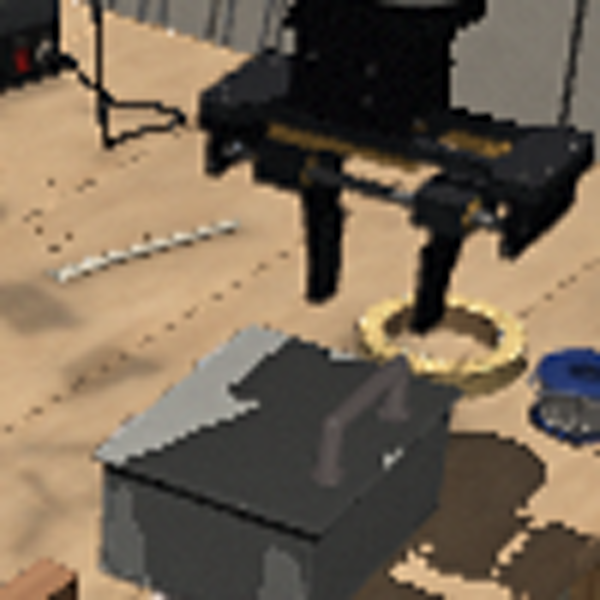

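Run:
```python
from h import *
t=cv2.imread("pics/top16full.png");hsv=cv2.cvtColor(t,cv2.COLOR_BGR2HSV)
def pts(lo,hi,roi):
    x,y,w,h=roi;m=cv2.inRange(hsv[y:y+h,x:x+w],lo,hi);n,l,s,c=cv2.connectedComponentsWithStats(m);k=1+np.argmax(s[1:,4]);yy,xx=np.nonzero(l==k);return np.c_[xx+x,yy+y].astype(float)
P=pts((0,120,30),(12,255,160),(318,258,40,25))
W=np.array([ray("top",p,.054)[:2] for p in P]);print("handle",len(P),W.mean(0).round(4))
v=np.linalg.svd(W-W.mean(0))[2][0];print("handle yaw",np.rad2deg(np.arctan2(-v[0]*np.sign(v[1]),abs(v[1]))).round(2))
x,y=265,230
T=pts((0,0,140),(179,45,255),(284,258,9,22));print("tip n",len(T),T.min(0),T.max(0),ray("top",T.mean(0),.0455).round(4))
B=pts((0,0,140),(179,60,255),(315,258,9,22));print("root",len(B),B.min(0),B.max(0))
g=lambda p:((p[0]+.5)/6+265-.5,(p[1]+.5)/6+230-.5)
for p in [(132,197),(132,270),(315,203),(315,270)]: print(p,ray("top",g(p),.0465).round(4))
# gray profile columns of blade edges
gr=cv2.cvtColor(t,cv2.COLOR_BGR2HSV)[:,:,1]
for c in (287,288,289,316,317,318): print(c,gr[260:280,c])
```

```text
handle 180 [0.4641 0.0134]
handle yaw -0.9
tip n 26 [287. 264.] [289. 274.] [0.4664 0.1628 0.0455]
root 38 [317. 264.] [321. 274.]
(132, 197) [0.4859 0.1665 0.0465]
(132, 270) [0.4484 0.166  0.0465]
(315, 203) [0.4829 0.0729 0.0465]
(315, 270) [0.4485 0.0728 0.0465]
287 [112 110 109  55  44  38  39  43  43  40  40  41  38  40  36 123 130 134
 131 137]
288 [124 125 125  54  41  41  39  42  40  40  43  41  41  40  24 142 141 145
 141 137]
289 [146 139 135  68  44  45  47  43  48  54  54  57  57  59  44 143 141 144
 146 136]
316 [144 139 142  99  37  32  41  43  38  41  38  39  44  37  42 128 143 147
 143 144]
317 [149 146 140  92  39  38  39  41  39  41  42  39  40  39  41 121 156 147
 147 144]
318 [143 141 137  94  42  45  38  43  42  40  40  38  43  41  42 124 145 144
 139 140]
```

This top view is unobstructed. The handle centroid is (0.464, 0.013) with knife yaw about -0.9°, while the rack is about -2.5°. So the root touches and the tip is about 2 mm short. There is plenty of time, so before touching the bar I'll press on the blade's protruding tip end (y≈0.157–0.167) with the closed fingers to make sure it is fully home.

Run:
```python
from h import *
delta((.40,.171,.16),177.5)
```

```text
d [-0.448   0.0295  0.0048] w [-0.    0.01  8.04]
```

>>> drive_tool(deltas=[{"dx": -0.015, "dy": 0.001, "dz": 0, "wx": 0, "wy": 0, "wz": 0.3}, {"dx": -0.045, "dy": 0.003, "dz": 0, "wx": 0, "wy": 0, "wz": 1}, {"dx": -0.08, "dy": 0.005, "dz": 0, "wx": 0, "wy": 0, "wz": 1.5}, {"dx": -0.115, "dy": 0.008, "dz": 0, "wx": 0, "wy": 0, "wz": 2}, {"dx": -0.15, "dy": 0.01, "dz": 0, "wx": 0, "wy": 0, "wz": 3}, {"dx": -0.19, "dy": 0.0125, "dz": 0, "wx": 0, "wy": 0, "wz": 3.5}, {"dx": -0.23, "dy": 0.015, "dz": 0, "wx": 0, "wy": 0, "wz": 4}, {"dx": -0.27, "dy": 0.018, "dz": 0, "wx": 0, "wy": 0, "wz": 5}, {"dx": -0.31, "dy": 0.02, "dz": 0, "wx": 0, "wy": 0, "wz": 6}, {"dx": -0.35, "dy": 0.023, "dz": 0, "wx": 0, "wy": 0, "wz": 7}, {"dx": -0.39, "dy": 0.026, "dz": 0.002, "wx": 0, "wy": 0, "wz": 7.5}, {"dx": -0.42, "dy": 0.028, "dz": 0.004, "wx": 0, "wy": 0, "wz": 8}, {"dx": -0.44, "dy": 0.029, "dz": 0.005, "wx": 0, "wy": 0, "wz": 8}, {"dx": -0.448, "dy": 0.0295, "dz": 0.005, "wx": 0, "wy": 0, "wz": 8}, {"dx": -0.448, "dy": 0.0295, "dz": 0.005, "wx": 0, "wy": 0, "wz": 8}, {"dx": -0.448, "dy": 0.0295, "dz": 0.005, "wx": 0, "wy": 0, "wz": 8}], gripper=0)

```text
time_s: 15.6
tcp_pos: [0.4001, 0.1696, 0.1597]
ee_rot: [[-0.044, -0.999, -0.0], [-0.999, 0.044, -0.0], [0.0, 0.0, -1.0]]
wrist_force: [0.3, -0.6, -0.1]
gripper_width: 0.007
```

Run:
```python
from h import *
st();delta((.40,.1715,.037),177.5)
```

```text
t 15.6 p [0.4001 0.1696 0.1597] yaw 177.49 z [-0. -0. -1.] F [ 0.3 -0.6 -0.1] w 0.007 j [ 44.6   6.9 -30.3  -0.  -52.8 -47.1]
d [-1.900e-03  1.000e-04  1.227e-01] w [ 0.   -0.   -0.01]
```

>>> drive_tool(deltas=[{"dx": -0.002, "dy": 0, "dz": 0.012, "wx": 0, "wy": 0, "wz": 0}, {"dx": -0.002, "dy": 0, "dz": 0.035, "wx": 0, "wy": 0, "wz": 0}, {"dx": -0.002, "dy": 0, "dz": 0.06, "wx": 0, "wy": 0, "wz": 0}, {"dx": -0.002, "dy": 0, "dz": 0.085, "wx": 0, "wy": 0, "wz": 0}, {"dx": -0.002, "dy": 0, "dz": 0.105, "wx": 0, "wy": 0, "wz": 0}, {"dx": -0.002, "dy": 0, "dz": 0.118, "wx": 0, "wy": 0, "wz": 0}, {"dx": -0.002, "dy": 0, "dz": 0.122, "wx": 0, "wy": 0, "wz": 0}, {"dx": -0.002, "dy": 0, "dz": 0.122, "wx": 0, "wy": 0, "wz": 0}])

```text
time_s: 16.4
tcp_pos: [0.4005, 0.1711, 0.0374]
ee_rot: [[-0.045, -0.999, -0.001], [-0.999, 0.045, -0.001], [0.001, 0.001, -1.0]]
wrist_force: [-0.3, -0.4, -0.3]
gripper_width: 0.007
```

Run:
```python
from h import *
st()
im=cams.capture("scene")[:,:,::-1];cv2.imwrite("pics/s17.png",cv2.resize(im[225:300,285:375],None,fx=7,fy=7,interpolation=2))
```

```text
t 16.4 p [0.4005 0.1711 0.0374] yaw 177.41 z [-0.001 -0.001 -1.   ] F [-0.3 -0.4 -0.3] w 0.007 j [ 44.7  18.1 -38.9   0.  -33.1 -47.3]
```

View pics/s17.png

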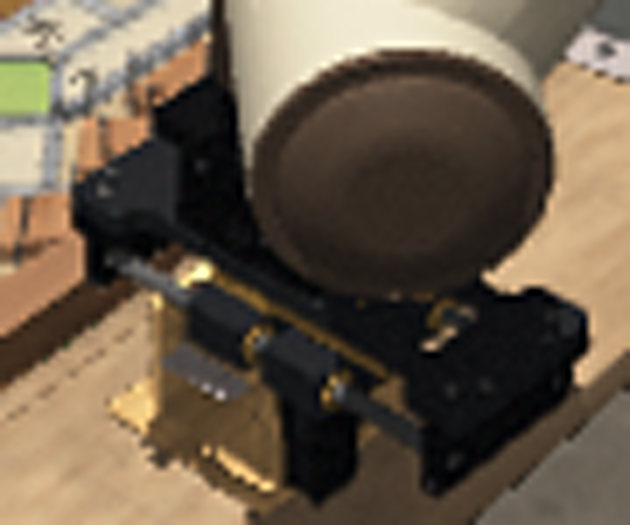

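The closed fingers are just in front of the protruding blade end. Advancing gently.

>>> drive_tool(deltas=[{"dx": 0, "dy": -0.005, "dz": 0, "wx": 0, "wy": 0, "wz": 0}, {"dx": 0, "dy": -0.01, "dz": 0, "wx": 0, "wy": 0, "wz": 0}, {"dx": 0, "dy": -0.015, "dz": 0, "wx": 0, "wy": 0, "wz": 0}, {"dx": 0, "dy": -0.02, "dz": 0, "wx": 0, "wy": 0, "wz": 0}, {"dx": 0, "dy": -0.024, "dz": 0, "wx": 0, "wy": 0, "wz": 0}, {"dx": 0, "dy": -0.026, "dz": 0, "wx": 0, "wy": 0, "wz": 0}, {"dx": 0, "dy": -0.026, "dz": 0, "wx": 0, "wy": 0, "wz": 0}])

```text
time_s: 17.15
tcp_pos: [0.4267, 0.1708, 0.0375]
ee_rot: [[-0.044, -0.999, -0.0], [-0.999, 0.044, -0.0], [0.0, 0.0, -1.0]]
wrist_force: [-1.1, 0.2, -0.3]
gripper_width: 0.004
```

>>> drive_tool(deltas=[{"dx": 0, "dy": -0.002, "dz": 0, "wx": 0, "wy": 0, "wz": 0}, {"dx": 0, "dy": -0.004, "dz": 0, "wx": 0, "wy": 0, "wz": 0}, {"dx": 0, "dy": -0.004, "dz": 0, "wx": 0, "wy": 0, "wz": 0}])

```text
time_s: 17.45
tcp_pos: [0.4307, 0.1707, 0.0376]
ee_rot: [[-0.044, -0.999, 0.0], [-0.999, 0.044, 0.0], [-0.0, -0.0, -1.0]]
wrist_force: [1.1, -0.1, -0.2]
gripper_width: 0.005
```

>>> drive_tool(deltas=[{"dx": 0, "dy": -0.002, "dz": 0, "wx": 0, "wy": 0, "wz": 0}, {"dx": 0, "dy": -0.004, "dz": 0, "wx": 0, "wy": 0, "wz": 0}, {"dx": 0, "dy": -0.004, "dz": 0, "wx": 0, "wy": 0, "wz": 0}])

```text
time_s: 17.75
tcp_pos: [0.4347, 0.1705, 0.0376]
ee_rot: [[-0.044, -0.999, 0.0], [-0.999, 0.044, 0.0], [-0.0, -0.0, -1.0]]
wrist_force: [0.4, 0.5, 0.1]
gripper_width: 0.005
```

>>> drive_tool(deltas=[{"dx": 0, "dy": -0.002, "dz": 0, "wx": 0, "wy": 0, "wz": 0}, {"dx": 0, "dy": -0.004, "dz": 0, "wx": 0, "wy": 0, "wz": 0}, {"dx": 0, "dy": -0.004, "dz": 0, "wx": 0, "wy": 0, "wz": 0}])

```text
time_s: 18.05
tcp_pos: [0.4388, 0.1704, 0.0376]
ee_rot: [[-0.044, -0.999, 0.0], [-0.999, 0.044, 0.0], [-0.0, -0.0, -1.0]]
wrist_force: [0.1, 0.3, 0.1]
gripper_width: 0.006
```

Run:
```python
from h import *
st()
im=cams.capture("scene")[:,:,::-1];cv2.imwrite("pics/s18.png",cv2.resize(im[225:300,285:375],None,fx=7,fy=7,interpolation=2))
```

```text
t 18.05 p [0.4388 0.1704 0.0376] yaw 177.46 z [ 0.  0. -1.] F [0.1 0.3 0.1] w 0.006 j [ 41.1  20.7 -34.1   0.  -35.1 -43.6]
```

View pics/s18.png

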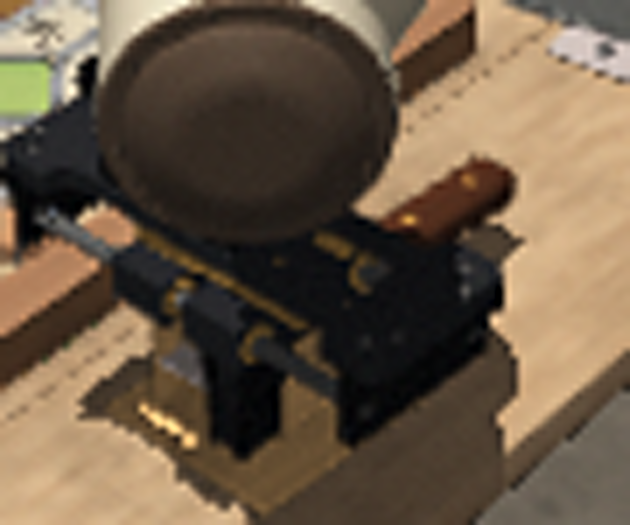

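>>> drive_tool(deltas=[{"dx": 0, "dy": -0.002, "dz": 0, "wx": 0, "wy": 0, "wz": 0}, {"dx": 0, "dy": -0.003, "dz": 0, "wx": 0, "wy": 0, "wz": 0}, {"dx": 0, "dy": -0.003, "dz": 0, "wx": 0, "wy": 0, "wz": 0}])

```text
time_s: 18.4
tcp_pos: [0.4415, 0.1702, 0.0375]
ee_rot: [[-0.044, -0.999, -0.0], [-0.999, 0.044, 0.0], [-0.0, 0.0, -1.0]]
wrist_force: [-0.3, -0.0, 0.5]
gripper_width: 0.006
```

>>> drive_tool(deltas=[{"dx": 0, "dy": -0.002, "dz": 0, "wx": 0, "wy": 0, "wz": 0}, {"dx": 0, "dy": -0.003, "dz": 0, "wx": 0, "wy": 0, "wz": 0}, {"dx": 0, "dy": -0.003, "dz": 0, "wx": 0, "wy": 0, "wz": 0}])

```text
time_s: 18.7
tcp_pos: [0.4446, 0.17, 0.0376]
ee_rot: [[-0.044, -0.999, 0.0], [-0.999, 0.044, 0.0], [-0.0, -0.0, -1.0]]
wrist_force: [0.6, 1.4, -0.0]
gripper_width: 0.005
```

Run:
```python
from h import *
im=cams.capture("scene")[:,:,::-1];cv2.imwrite("pics/s19.png",cv2.resize(im[260:300,295:345],None,fx=14,fy=14,interpolation=2))
im=cams.capture("top")[:,:,::-1];cv2.imwrite("pics/t19.png",cv2.resize(im[225:300,265:365],None,fx=7,fy=7,interpolation=2))
```

```text
(no output)
```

View pics/s19.png

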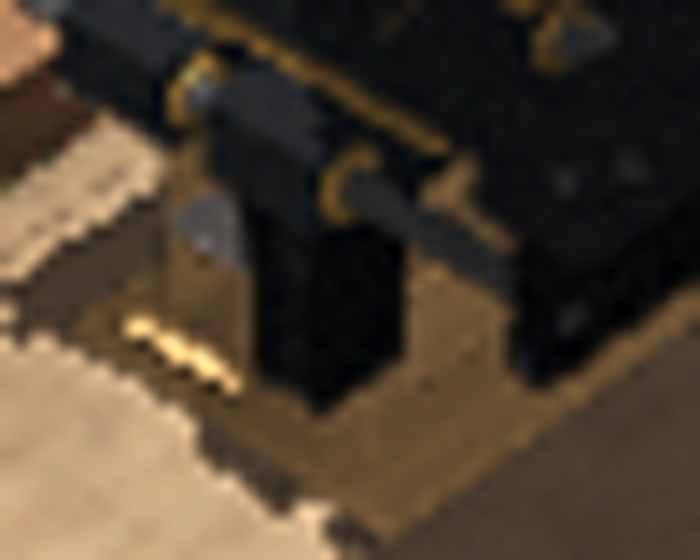

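View pics/t19.png

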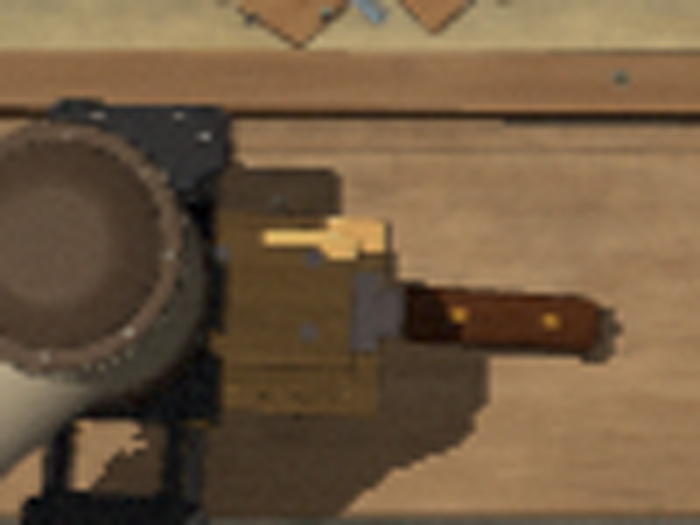

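The top view shows the light push swung the knife: rivets at (458,314) and (551,322), so the yaw is now about -5°. The tip went in and the handle came out. I push the tip until it really meets the wall, then square the knife up from the handle.

>>> drive_tool(deltas=[{"dx": 0, "dy": -0.001, "dz": 0, "wx": 0, "wy": 0, "wz": 0}, {"dx": 0, "dy": -0.002, "dz": 0, "wx": 0, "wy": 0, "wz": 0}, {"dx": 0, "dy": -0.002, "dz": 0, "wx": 0, "wy": 0, "wz": 0}])

```text
time_s: 19.1
tcp_pos: [0.4452, 0.1698, 0.0372]
ee_rot: [[-0.045, -0.999, -0.002], [-0.999, 0.045, -0.0], [0.001, 0.002, -1.0]]
wrist_force: [-5.1, 3.5, 1.2]
gripper_width: 0.005
```

```bash
cat >> h.py <<'E'
def knife(name,roi=(318,255,40,30)):
    t=cams.capture("top")[:,:,::-1].copy();cv2.imwrite(f"pics/{name}.png",t);hsv=cv2.cvtColor(t,cv2.COLOR_BGR2HSV)
    x,y,w,h=roi;m=cv2.inRange(hsv[y:y+h,x:x+w],(0,120,20),(12,255,160));n,l,s,c=cv2.connectedComponentsWithStats(m);k=1+np.argmax(s[1:,4])
    yy,xx=np.nonzero(l==k);W=np.array([ray("top",p,.054)[:2] for p in np.c_[xx+x,yy+y]])
    v=np.linalg.svd(W-W.mean(0))[2][0];print("handle",len(W),W.mean(0).round(4),"yaw",np.rad2deg(np.arctan2(-v[0]*np.sign(v[1]),abs(v[1]))).round(2))
E
python3 - <<'E'
from h import *
st();knife("t20")
E
```

```text
t 19.1 p [0.4452 0.1698 0.0372] yaw 177.43 z [-0.002 -0.    -1.   ] F [-5.1  3.5  1.2] w 0.005 j [ 40.4  21.2 -33.2  -0.1 -35.7 -42.9]
handle 189 [0.461  0.0136] yaw -5.19
```

The tip now meets the wall: 5 N, leading edge at about x=0.491, so the wall line is located. Squared up at yaw -2.5°, the handle centre should be at x≈0.467. I back off, re-grip the handle, and set it there.

>>> drive_tool(deltas=[{"dx": 0, "dy": 0.008, "dz": 0, "wx": 0, "wy": 0, "wz": 0}, {"dx": 0, "dy": 0.02, "dz": 0, "wx": 0, "wy": 0, "wz": 0}, {"dx": 0, "dy": 0.03, "dz": -0.015, "wx": 0, "wy": 0, "wz": 0}, {"dx": 0, "dy": 0.03, "dz": -0.05, "wx": 0, "wy": 0, "wz": 0}, {"dx": 0, "dy": 0.03, "dz": -0.085, "wx": 0, "wy": 0, "wz": 0}, {"dx": 0.03, "dy": 0.02, "dz": -0.1, "wx": 0, "wy": 0, "wz": 0}, {"dx": 0.07, "dy": 0.005, "dz": -0.1, "wx": 0, "wy": 0, "wz": 0}, {"dx": 0.11, "dy": -0.01, "dz": -0.1, "wx": 0, "wy": 0, "wz": 1}, {"dx": 0.14, "dy": -0.02, "dz": -0.1, "wx": 0, "wy": 0, "wz": 2}, {"dx": 0.155, "dy": -0.022, "dz": -0.1, "wx": 0, "wy": 0, "wz": 2.7}, {"dx": 0.155, "dy": -0.022, "dz": -0.1, "wx": 0, "wy": 0, "wz": 2.7}], gripper=0.6)

```text
time_s: 20.25
tcp_pos: [0.4607, 0.0125, 0.1373]
ee_rot: [[-0.094, -0.996, -0.001], [-0.996, 0.094, -0.0], [0.0, 0.001, -1.0]]
wrist_force: [-0.6, -0.5, -0.6]
gripper_width: 0.6
```

Run:
```python
from h import *
st();delta((.461,.0136,.037),174.8);knife("t21")
im=cams.capture("scene")[:,:,::-1];cv2.imwrite("pics/s21.png",cv2.resize(im[215:295,290:380],None,fx=7,fy=7,interpolation=2))
```

```text
t 20.25 p [0.4607 0.0125 0.1373] yaw 174.59 z [-0.001 -0.    -1.   ] F [-0.6 -0.5 -0.6] w 0.6 j [ 21.8  11.2 -28.8   0.  -50.1 -27.3]
d [-0.0012 -0.0003  0.1003] w [ 0.03 -0.02 -0.21]
handle 7 [0.4526 0.0182] yaw 0.05
```

View pics/s21.png

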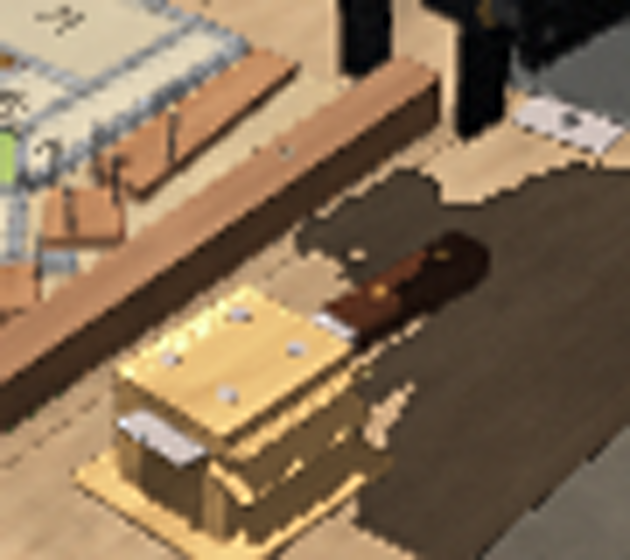

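The blade end at crop (117–205, 418–460) is clearly deeper now. I descend onto the handle and grip it.

>>> drive_tool(deltas=[{"dx": -0.001, "dy": 0, "dz": 0.012, "wx": 0, "wy": 0, "wz": 0}, {"dx": -0.001, "dy": 0, "dz": 0.035, "wx": 0, "wy": 0, "wz": 0}, {"dx": -0.001, "dy": 0, "dz": 0.06, "wx": 0, "wy": 0, "wz": 0}, {"dx": -0.001, "dy": 0, "dz": 0.082, "wx": 0, "wy": 0, "wz": 0}, {"dx": -0.001, "dy": 0, "dz": 0.094, "wx": 0, "wy": 0, "wz": 0}, {"dx": -0.001, "dy": 0, "dz": 0.099, "wx": 0, "wy": 0, "wz": 0}, {"dx": -0.001, "dy": 0, "dz": 0.1, "wx": 0, "wy": 0, "wz": 0}, {"dx": -0.001, "dy": 0, "dz": 0.1, "wx": 0, "wy": 0, "wz": 0}])

```text
time_s: 21.15
tcp_pos: [0.462, 0.0157, 0.038]
ee_rot: [[-0.09, -0.996, 0.001], [-0.996, 0.09, 0.0], [-0.0, -0.001, -1.0]]
wrist_force: [0.4, 0.2, -0.4]
gripper_width: 0.599
```

>>> drive_tool(deltas=[{"dx": 0, "dy": 0, "dz": 0, "wx": 0, "wy": 0, "wz": 0}, {"dx": 0, "dy": 0, "dz": 0, "wx": 0, "wy": 0, "wz": 0}, {"dx": 0, "dy": 0, "dz": 0, "wx": 0, "wy": 0, "wz": 0}, {"dx": 0, "dy": 0, "dz": 0, "wx": 0, "wy": 0, "wz": 0}, {"dx": 0, "dy": 0, "dz": 0, "wx": 0, "wy": 0, "wz": 0}], gripper=0)

```text
time_s: 21.65
tcp_pos: [0.4617, 0.0151, 0.0377]
ee_rot: [[-0.091, -0.996, 0.0], [-0.996, 0.091, 0.0], [-0.0, -0.0, -1.0]]
wrist_force: [-0.4, -0.1, 0.6]
gripper_width: 0.269
```

Run:
```python
from h import *
st();delta((.4668,.0135,.037),177.4)
```

```text
t 21.65 p [0.4617 0.0151 0.0377] yaw 174.8 z [ 0.  0. -1.] F [-0.4 -0.1  0.6] w 0.269 j [ 22.1  20.1 -35.3   0.  -34.6 -27.3]
d [ 0.0011 -0.0052  0.0007] w [-0.02  0.   -2.6 ]
```

>>> drive_tool(deltas=[{"dx": 0, "dy": -0.001, "dz": 0, "wx": 0, "wy": 0, "wz": -0.6}, {"dx": 0, "dy": -0.0025, "dz": 0, "wx": 0, "wy": 0, "wz": -1.2}, {"dx": 0, "dy": -0.004, "dz": 0, "wx": 0, "wy": 0, "wz": -1.8}, {"dx": 0, "dy": -0.005, "dz": 0, "wx": 0, "wy": 0, "wz": -2.4}, {"dx": 0, "dy": -0.005, "dz": 0, "wx": 0, "wy": 0, "wz": -2.4}, {"dx": 0, "dy": -0.005, "dz": 0, "wx": 0, "wy": 0, "wz": -2.4}])

```text
time_s: 22.25
tcp_pos: [0.4653, 0.0144, 0.0375]
ee_rot: [[-0.049, -0.999, -0.003], [-0.999, 0.049, -0.001], [0.001, 0.003, -1.0]]
wrist_force: [-4.3, 2.2, 6.4]
gripper_width: 0.275
```

Run:
```python
from h import *
st();print(np.round(r.sense()["moment"],2))
```

```text
t 22.25 p [0.4653 0.0144 0.0375] yaw 177.19 z [-0.003 -0.001 -1.   ] F [-4.3  2.2  6.4] w 0.275 j [ 21.8  20.4 -34.7  -0.  -35.1 -24.6]
[0.73 1.55 0.07]
```

Contact is at x=0.465, yaw -2.8°, with some vertical load (6 N up). I relieve the height slightly and push a bit further.

>>> drive_tool(deltas=[{"dx": 0, "dy": 0, "dz": -0.001, "wx": 0, "wy": 0, "wz": 0}, {"dx": 0, "dy": 0, "dz": -0.002, "wx": 0, "wy": 0, "wz": 0}, {"dx": 0, "dy": 0, "dz": -0.002, "wx": 0, "wy": 0, "wz": 0}])

```text
time_s: 22.55
tcp_pos: [0.4655, 0.0142, 0.0389]
ee_rot: [[-0.049, -0.999, -0.003], [-0.999, 0.049, -0.001], [0.001, 0.003, -1.0]]
wrist_force: [-3.8, 1.4, -2.4]
gripper_width: 0.272
```

>>> drive_tool(deltas=[{"dx": 0, "dy": -0.001, "dz": 0, "wx": 0, "wy": 0, "wz": 0}, {"dx": 0, "dy": -0.003, "dz": 0, "wx": 0, "wy": 0, "wz": 0}, {"dx": 0, "dy": -0.003, "dz": 0, "wx": 0, "wy": 0, "wz": 0}])

```text
time_s: 22.85
tcp_pos: [0.4667, 0.0138, 0.0385]
ee_rot: [[-0.049, -0.999, -0.007], [-0.999, 0.049, -0.002], [0.002, 0.007, -1.0]]
wrist_force: [-7.2, 3.0, -0.5]
gripper_width: 0.275
```

Run:
```python
from h import *
st();print(np.round(r.sense()["moment"],2))
im=cams.capture("scene")[:,:,::-1];cv2.imwrite("pics/s22.png",cv2.resize(im[215:295,290:380],None,fx=7,fy=7,interpolation=2))
```

```text
t 22.85 p [0.4667 0.0138 0.0385] yaw 177.2 z [-0.007 -0.002 -1.   ] F [-7.2  3.  -0.5] w 0.275 j [ 21.7  20.5 -34.3  -0.1 -35.6 -24.4]
[0.93 2.34 0.57]
```

View pics/s22.png

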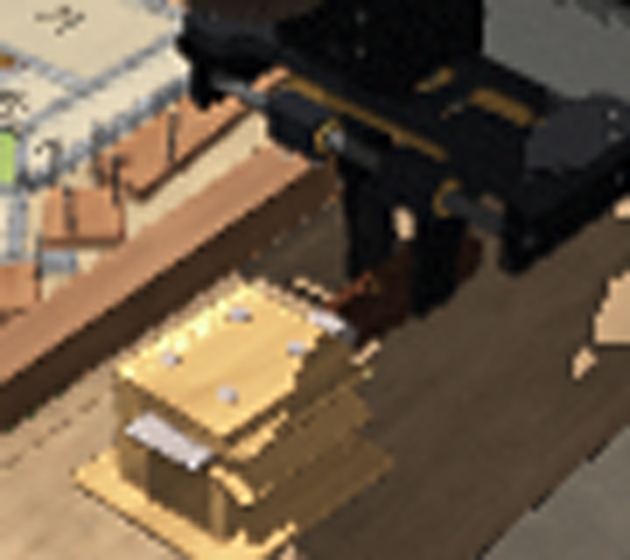

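The root contact corresponds to a wall at x≈0.487 (y≈0.085) and the tip contact to about 0.491 (y≈0.157). So flush is a yaw of about -3.5° with the handle at x≈0.4645. I set that pose with the load relieved, then release.

>>> drive_tool(deltas=[{"dx": 0, "dy": 0.0015, "dz": 0, "wx": 0, "wy": 0, "wz": 0.4}, {"dx": 0, "dy": 0.003, "dz": 0, "wx": 0, "wy": 0, "wz": 0.8}, {"dx": 0, "dy": 0.0045, "dz": 0, "wx": 0, "wy": 0, "wz": 1.5}, {"dx": 0, "dy": 0.0045, "dz": 0, "wx": 0, "wy": 0, "wz": 1.5}, {"dx": 0, "dy": 0.0045, "dz": 0, "wx": 0, "wy": 0, "wz": 1.5}])

```text
time_s: 23.4
tcp_pos: [0.4642, 0.0145, 0.0391]
ee_rot: [[-0.075, -0.997, -0.002], [-0.997, 0.075, -0.001], [0.001, 0.002, -1.0]]
wrist_force: [-5.1, 2.1, -1.6]
gripper_width: 0.273
```

Run:
```python
from h import *
st();print(np.round(r.sense()["moment"],2))
im=cams.capture("scene")[:,:,::-1];cv2.imwrite("pics/s23.png",cv2.resize(im[215:295,290:380],None,fx=7,fy=7,interpolation=2))
```

```text
t 23.4 p [0.4642 0.0145 0.0391] yaw 175.7 z [-0.002 -0.001 -1.   ] F [-5.1  2.1 -1.6] w 0.273 j [ 21.9  20.2 -34.8  -0.  -35.2 -26.2]
[0.57 1.56 0.42]
```

View pics/s23.png

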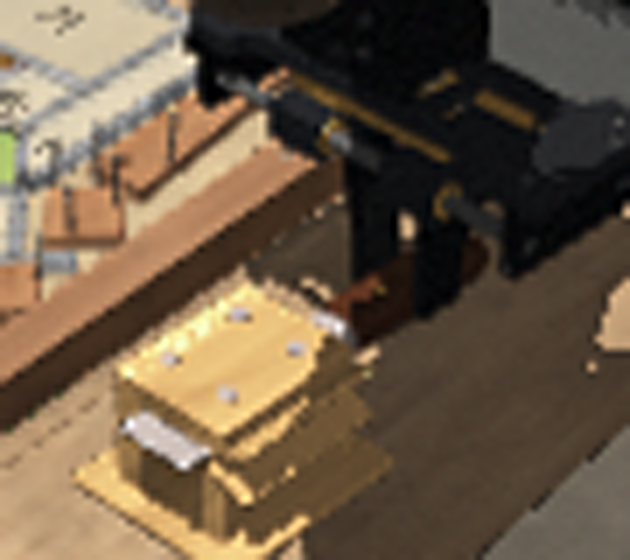

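The blade end at crop (121,422) is back near the flush position, with light contact at 5 N. I ease 1 mm and release.

>>> drive_tool(deltas=[{"dx": 0, "dy": 0.001, "dz": 0, "wx": 0, "wy": 0, "wz": 0}, {"dx": 0, "dy": 0.0015, "dz": 0, "wx": 0, "wy": 0, "wz": 0}, {"dx": 0, "dy": 0.0015, "dz": 0, "wx": 0, "wy": 0, "wz": 0}])

```text
time_s: 23.75
tcp_pos: [0.4637, 0.0147, 0.0395]
ee_rot: [[-0.076, -0.997, -0.0], [-0.997, 0.076, -0.0], [0.0, 0.0, -1.0]]
wrist_force: [-2.7, 0.6, -2.9]
gripper_width: 0.273
```

>>> drive_tool(deltas=[{"dx": 0, "dy": 0, "dz": 0, "wx": 0, "wy": 0, "wz": 0}, {"dx": 0, "dy": 0, "dz": 0, "wx": 0, "wy": 0, "wz": 0}, {"dx": 0, "dy": 0, "dz": 0, "wx": 0, "wy": 0, "wz": 0}, {"dx": 0, "dy": 0, "dz": 0, "wx": 0, "wy": 0, "wz": 0}, {"dx": 0, "dy": 0, "dz": 0, "wx": 0, "wy": 0, "wz": 0}], gripper=0.6)

```text
time_s: 24.25
tcp_pos: [0.4642, 0.015, 0.0398]
ee_rot: [[-0.076, -0.997, 0.001], [-0.997, 0.076, 0.0], [-0.0, -0.001, -1.0]]
wrist_force: [-0.1, 0.2, 0.2]
gripper_width: 0.58
```

>>> drive_tool(deltas=[{"dx": 0, "dy": 0, "dz": -0.01, "wx": 0, "wy": 0, "wz": 0}, {"dx": 0, "dy": 0, "dz": -0.035, "wx": 0, "wy": 0, "wz": 0}, {"dx": 0.02, "dy": 0, "dz": -0.07, "wx": 0, "wy": 0, "wz": 0}, {"dx": 0.05, "dy": 0, "dz": -0.105, "wx": 0, "wy": 0, "wz": 0}, {"dx": 0.09, "dy": 0, "dz": -0.128, "wx": 0, "wy": 0, "wz": 0}, {"dx": 0.13, "dy": 0, "dz": -0.128, "wx": 0, "wy": 0, "wz": -2}, {"dx": 0.17, "dy": 0, "dz": -0.128, "wx": 0, "wy": 0, "wz": -4}, {"dx": 0.21, "dy": 0, "dz": -0.128, "wx": 0, "wy": 0, "wz": -6}, {"dx": 0.25, "dy": 0, "dz": -0.128, "wx": 0, "wy": 0, "wz": -8}, {"dx": 0.275, "dy": -0.01, "dz": -0.128, "wx": 0, "wy": 0, "wz": -9.6}, {"dx": 0.286, "dy": -0.03, "dz": -0.128, "wx": 0, "wy": 0, "wz": -9.6}, {"dx": 0.286, "dy": -0.03, "dz": -0.128, "wx": 0, "wy": 0, "wz": -9.6}])

```text
time_s: 25.45
tcp_pos: [0.4736, -0.2746, 0.1681]
ee_rot: [[0.09, -0.996, 0.002], [-0.996, -0.09, -0.001], [0.001, -0.002, -1.0]]
wrist_force: [-0.3, 1.2, -0.4]
gripper_width: 0.602
```

Run:
```python
from h import *
st();delta((.472,-.2735,.093),185.4);knife("t24")
t=cv2.imread("pics/t24.png")
im=cams.capture("scene")[:,:,::-1];cv2.imwrite("pics/s24.png",np.hstack([cv2.resize(im[225:295,290:370],None,fx=4.9,fy=4.9,interpolation=2),cv2.resize(t[235:305,275:355],None,fx=4.9,fy=4.9,interpolation=2)]))
```

```text
t 25.45 p [ 0.4736 -0.2746  0.1681] yaw -174.84 z [ 0.002 -0.001 -1.   ] F [-0.3  1.2 -0.4] w 0.602 j [-13.1  17.2 -15.2   0.  -57.5  18.2]
d [-0.0013  0.0016  0.0751] w [-0.1  -0.08 -0.24]
handle 193 [0.4621 0.0148] yaw -2.89
```

View pics/s24.png

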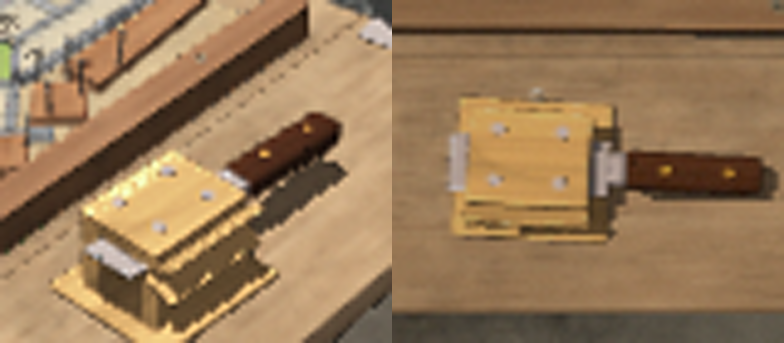

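The knife now lies parallel to the rack (yaw -2.9°) with its blade centre at x≈0.467, which agrees with the expected home position. I descend on the bar.

>>> drive_tool(deltas=[{"dx": -0.001, "dy": 0.0015, "dz": 0.012, "wx": 0, "wy": 0, "wz": 0}, {"dx": -0.001, "dy": 0.0015, "dz": 0.032, "wx": 0, "wy": 0, "wz": 0}, {"dx": -0.001, "dy": 0.0015, "dz": 0.052, "wx": 0, "wy": 0, "wz": 0}, {"dx": -0.001, "dy": 0.0015, "dz": 0.067, "wx": 0, "wy": 0, "wz": 0}, {"dx": -0.001, "dy": 0.0015, "dz": 0.074, "wx": 0, "wy": 0, "wz": 0}, {"dx": -0.001, "dy": 0.0015, "dz": 0.075, "wx": 0, "wy": 0, "wz": 0}, {"dx": -0.001, "dy": 0.0015, "dz": 0.075, "wx": 0, "wy": 0, "wz": 0}])

```text
time_s: 26.25
tcp_pos: [0.4705, -0.2716, 0.0929]
ee_rot: [[0.093, -0.996, 0.0], [-0.996, -0.093, -0.0], [0.0, -0.0, -1.0]]
wrist_force: [0.9, 0.4, 0.5]
gripper_width: 0.603
```

Run:
```python
from h import *
st()
im=cams.capture("scene")[:,:,::-1];cv2.imwrite("pics/s25.png",cv2.resize(im[150:240,340:440],None,fx=6,fy=6,interpolation=2))
```

```text
t 26.25 p [ 0.4705 -0.2716  0.0929] yaw -174.69 z [ 0. -0. -1.] F [0.9 0.4 0.5] w 0.603 j [-12.9  21.7 -21.    0.  -47.3  18.2]
```

View pics/s25.png

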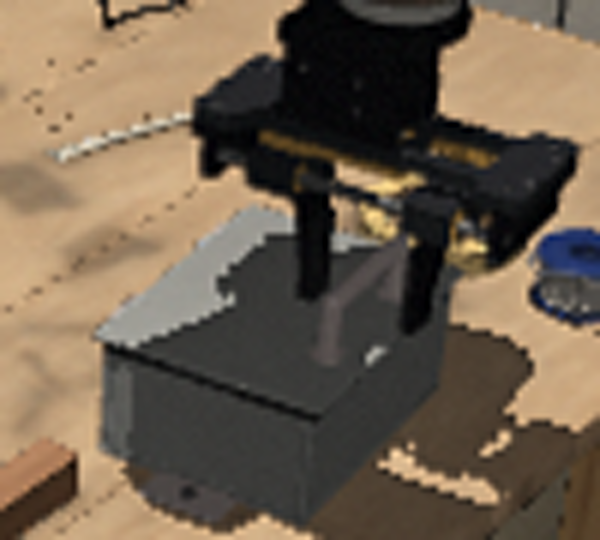

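The fingers straddle the bar, one behind at crop (313,295) and one in front at (415,330). Closing.

>>> drive_tool(deltas=[{"dx": 0, "dy": 0, "dz": 0, "wx": 0, "wy": 0, "wz": 0}, {"dx": 0, "dy": 0, "dz": 0, "wx": 0, "wy": 0, "wz": 0}, {"dx": 0, "dy": 0, "dz": 0, "wx": 0, "wy": 0, "wz": 0}, {"dx": 0, "dy": 0, "dz": 0, "wx": 0, "wy": 0, "wz": 0}, {"dx": 0, "dy": 0, "dz": 0, "wx": 0, "wy": 0, "wz": 0}, {"dx": 0, "dy": 0, "dz": 0, "wx": 0, "wy": 0, "wz": 0}], gripper=0)

```text
time_s: 26.9
tcp_pos: [0.4727, -0.2718, 0.0928]
ee_rot: [[0.092, -0.996, 0.006], [-0.996, -0.092, -0.001], [0.001, -0.006, -1.0]]
wrist_force: [9.6, 4.1, -5.6]
gripper_width: 0.142
```

Run:
```python
from h import *
st()
```

```text
t 26.9 p [ 0.4727 -0.2718  0.0928] yaw -174.73 z [ 0.006 -0.001 -1.   ] F [ 9.6  4.1 -5.6] w 0.142 j [-12.9  21.8 -20.9  -0.1 -47.   18.2]
```

The bar is gripped (12.4 mm). I relieve the sideways load and start a slow pull.

>>> drive_tool(deltas=[{"dx": 0, "dy": -0.003, "dz": 0, "wx": 0, "wy": 0, "wz": 0}, {"dx": 0, "dy": -0.006, "dz": -0.001, "wx": 0, "wy": 0, "wz": 0}, {"dx": 0, "dy": -0.006, "dz": -0.002, "wx": 0, "wy": 0, "wz": 0}, {"dx": 0, "dy": -0.006, "dz": -0.003, "wx": 0, "wy": 0, "wz": 0}, {"dx": 0, "dy": -0.006, "dz": -0.004, "wx": 0, "wy": 0, "wz": 0}, {"dx": 0, "dy": -0.006, "dz": -0.004, "wx": 0, "wy": 0, "wz": 0}])

```text
time_s: 27.5
tcp_pos: [0.473, -0.2714, 0.0933]
ee_rot: [[0.09, -0.996, -0.008], [-0.996, -0.09, 0.002], [-0.002, 0.008, -1.0]]
wrist_force: [-0.6, -6.5, -12.7]
gripper_width: 0.127
```

Run:
```python
from h import *
st()
```

```text
t 27.5 p [ 0.473  -0.2714  0.0933] yaw -174.82 z [-0.008  0.002 -1.   ] F [ -0.6  -6.5 -12.7] w 0.127 j [-12.8  22.1 -20.3  -0.  -48.1  18. ]
```

>>> drive_tool(deltas=[{"dx": 0, "dy": 0, "dz": -0.001, "wx": 0, "wy": 0, "wz": 0}, {"dx": 0, "dy": 0, "dz": -0.002, "wx": 0, "wy": 0, "wz": 0}, {"dx": 0, "dy": 0, "dz": -0.002, "wx": 0, "wy": 0, "wz": 0}])

```text
time_s: 27.8
tcp_pos: [0.4742, -0.2713, 0.0965]
ee_rot: [[0.091, -0.996, -0.006], [-0.996, -0.091, 0.001], [-0.002, 0.005, -1.0]]
wrist_force: [-1.1, -3.9, -7.4]
gripper_width: 0.126
```

>>> drive_tool(deltas=[{"dx": 0, "dy": 0, "dz": -0.001, "wx": 0, "wy": 0, "wz": 0}, {"dx": 0, "dy": 0, "dz": -0.002, "wx": 0, "wy": 0, "wz": 0}, {"dx": 0, "dy": 0, "dz": -0.002, "wx": 0, "wy": 0, "wz": 0}])

```text
time_s: 28.1
tcp_pos: [0.4762, -0.2712, 0.1013]
ee_rot: [[0.092, -0.996, -0.0], [-0.996, -0.092, -0.0], [0.0, 0.0, -1.0]]
wrist_force: [-2.2, -3.7, -2.8]
gripper_width: 0.125
```

Run:
```python
from h import *
st()
im=cams.capture("scene")[:,:,::-1];cv2.imwrite("pics/s26.png",cv2.resize(im[150:240,340:440],None,fx=6,fy=6,interpolation=2))
```

```text
t 28.1 p [ 0.4762 -0.2712  0.1013] yaw -174.71 z [-0. -0. -1.] F [-2.2 -3.7 -2.8] w 0.125 j [-12.7  21.5 -19.8   0.  -48.7  18. ]
```

View pics/s26.png

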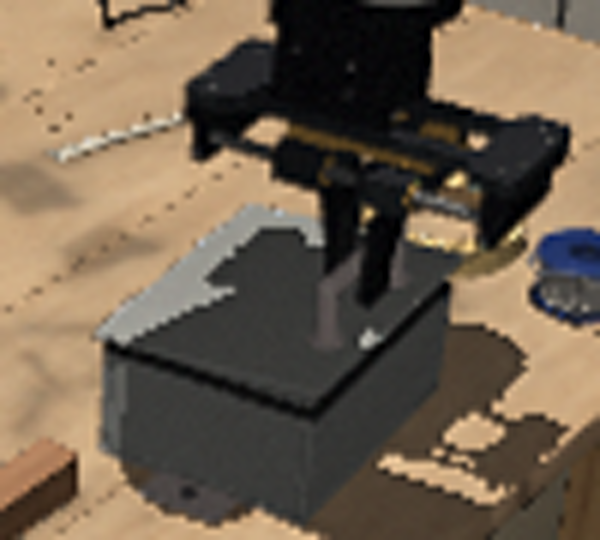

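The lid is up with a dark gap showing and the force has dropped, so the seal is free. I continue along the hinge arc to about 0.18 rad.

>>> drive_tool(deltas=[{"dx": 0, "dy": -0.0005, "dz": -0.001, "wx": 0, "wy": 0, "wz": 0}, {"dx": 0, "dy": -0.001, "dz": -0.003, "wx": 0, "wy": 0, "wz": 0}, {"dx": 0, "dy": -0.002, "dz": -0.005, "wx": 0, "wy": 0, "wz": 0}, {"dx": 0, "dy": -0.003, "dz": -0.007, "wx": 0, "wy": 0, "wz": 0}, {"dx": 0, "dy": -0.004, "dz": -0.009, "wx": 0, "wy": 0, "wz": 0}, {"dx": 0, "dy": -0.0045, "dz": -0.01, "wx": 0, "wy": 0, "wz": 0}, {"dx": 0, "dy": -0.005, "dz": -0.011, "wx": 0, "wy": 0, "wz": 0}, {"dx": 0, "dy": -0.005, "dz": -0.011, "wx": 0, "wy": 0, "wz": 0}, {"dx": 0, "dy": -0.005, "dz": -0.011, "wx": 0, "wy": 0, "wz": 0}])

```text
time_s: 29.05
tcp_pos: [0.481, -0.2708, 0.1117]
ee_rot: [[0.092, -0.996, -0.001], [-0.996, -0.092, 0.0], [-0.0, 0.001, -1.0]]
wrist_force: [-3.6, -3.3, -1.0]
gripper_width: 0.132
```

Run:
```python
from h import *
st()
im=cams.capture("scene")[:,:,::-1];cv2.imwrite("pics/s27.png",cv2.resize(im[165:235,345:425],None,fx=8,fy=8,interpolation=2))
# predicted pixel of front edge left(+y) corner for various theta
a=np.deg2rad(5.4);X=np.array([np.cos(a),np.sin(a)]);Y=np.array([-np.sin(a),np.cos(a)])
F=np.array([.4526,-.2754]);H=F+.140*X
for th in (0,.1,.14,.18,.22,.26):
    out=[]
    for s in (.0885,-.0885):
        # top edge of lid front: rel hinge (-.14, +.008)
        xr=-.14*np.cos(th)+.008*np.sin(th);zr=.14*np.sin(th)+.008*np.cos(th)
        p=H+xr*X+s*Y;u=proj("scene",[p[0],p[1],.072+zr]);out.append(((u-[345,165])*8).round(0))
    print(th,out)
```

```text
t 29.05 p [ 0.481  -0.2708  0.1117] yaw -174.73 z [-0.001  0.    -1.   ] F [-3.6 -3.3 -1. ] w 0.132 j [-12.5  21.2 -18.5   0.  -50.4  17.8]
0 [array([376., 424.]), array([572., 237.])]
0.1 [array([376., 393.]), array([573., 208.])]
0.14 [array([375., 380.]), array([572., 196.])]
0.18 [array([374., 367.]), array([571., 184.])]
0.22 [array([371., 354.]), array([569., 171.])]
0.26 [array([369., 341.]), array([567., 159.])]
```

View pics/s27.png

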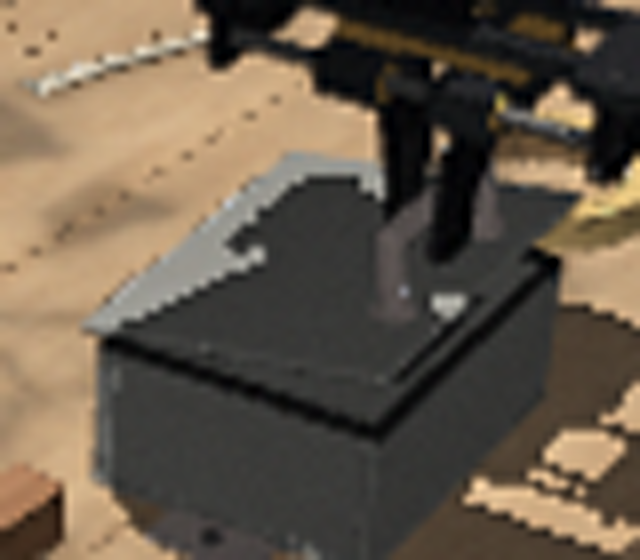

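The lid's front corner at crop (392,381) gives θ≈0.16, and the TCP rise of 18.7 mm also gives 0.164. I add 1.8 mm.

>>> drive_tool(deltas=[{"dx": 0, "dy": 0, "dz": -0.001, "wx": 0, "wy": 0, "wz": 0}, {"dx": 0, "dy": 0, "dz": -0.002, "wx": 0, "wy": 0, "wz": 0}, {"dx": 0, "dy": 0, "dz": -0.002, "wx": 0, "wy": 0, "wz": 0}, {"dx": 0, "dy": 0, "dz": -0.002, "wx": 0, "wy": 0, "wz": 0}, {"dx": 0, "dy": 0, "dz": -0.002, "wx": 0, "wy": 0, "wz": 0}])

```text
time_s: 29.6
tcp_pos: [0.4819, -0.2707, 0.1137]
ee_rot: [[0.092, -0.996, 0.001], [-0.996, -0.092, -0.0], [0.0, -0.001, -1.0]]
wrist_force: [-1.0, -2.3, -2.7]
gripper_width: 0.128
```

Run:
```python
from h import *
st();knife("t28")
im=cams.capture("scene")[:,:,::-1];cv2.imwrite("pics/s28full.png",im);cv2.imwrite("pics/s28.png",cv2.resize(im[165:235,345:425],None,fx=8,fy=8,interpolation=2))
```

```text
t 29.6 p [ 0.4819 -0.2707  0.1137] yaw -174.72 z [ 0.001 -0.    -1.   ] F [-1.  -2.3 -2.7] w 0.128 j [-12.5  21.  -18.4  -0.  -50.5  17.8]
handle 180 [0.4624 0.0152] yaw -3.11
```

View pics/s28.png

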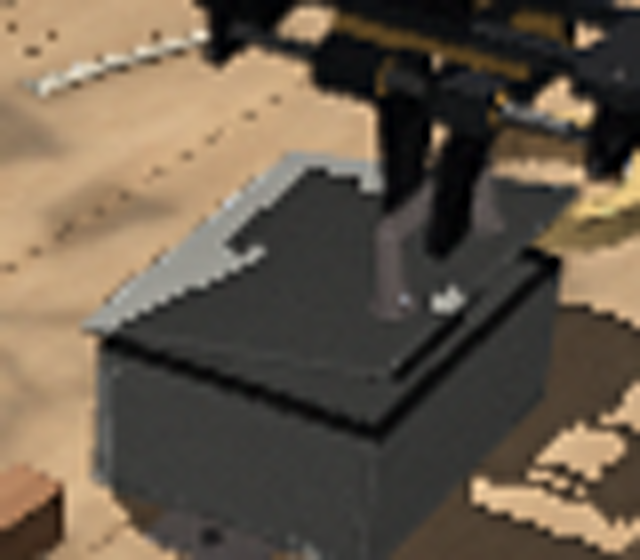

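View pics/t28.png

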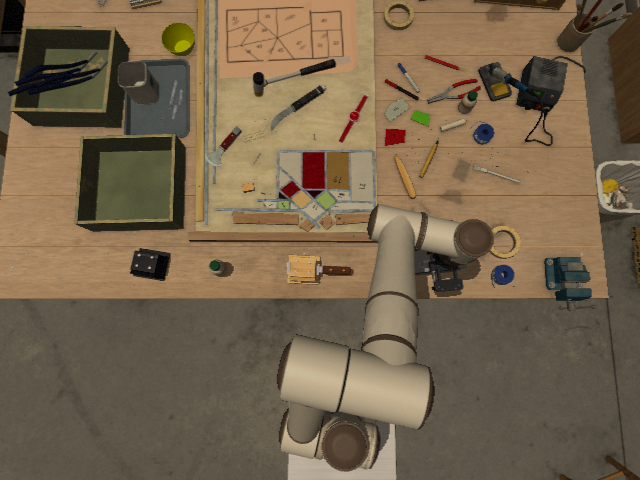

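The front corner at crop (392,377) gives θ≈0.175 and the TCP rise of 20.6 mm gives about 0.18. The bystanders are unmoved and the knife is in the rack. I hold briefly for stability.

>>> drive_tool(deltas=[{"dx": 0, "dy": 0, "dz": 0, "wx": 0, "wy": 0, "wz": 0}, {"dx": 0, "dy": 0, "dz": 0, "wx": 0, "wy": 0, "wz": 0}, {"dx": 0, "dy": 0, "dz": 0, "wx": 0, "wy": 0, "wz": 0}, {"dx": 0, "dy": 0, "dz": 0, "wx": 0, "wy": 0, "wz": 0}, {"dx": 0, "dy": 0, "dz": 0, "wx": 0, "wy": 0, "wz": 0}, {"dx": 0, "dy": 0, "dz": 0, "wx": 0, "wy": 0, "wz": 0}])

```text
time_s: 30.3
tcp_pos: [0.4818, -0.2707, 0.1136]
ee_rot: [[0.092, -0.996, 0.001], [-0.996, -0.092, -0.0], [0.0, -0.001, -1.0]]
wrist_force: [0.8, -0.8, -4.8]
gripper_width: 0.127
```

Run:
```python
from h import *
from station import ticket
s=r.sense();st()
if abs(s["tcp_pos"][2]-.1137)<.0015 and s["gripper_width"]>.11: print(ticket.finish_job())
```

```text
t 30.3 p [ 0.4818 -0.2707  0.1136] yaw -174.72 z [ 0.001 -0.    -1.   ] F [ 0.8 -0.8 -4.8] w 0.127 j [-12.5  21.  -18.4  -0.  -50.5  17.8]
the job is handed in; nothing more can be done
None
```

I put the putty knife's blade into the slot of the wooden rack, long edge first, and let go of it there. Then I took the lid bar, pulled the seal free and handed the job in at 30.3 s, still holding the lid ajar.

**Knife:** The first seating left the tip about 2 mm or more short, so I pushed the tip in to the back wall, re-gripped the handle, squared it up and released again. The last check had the knife at yaw about -3° (the rack is about -2.5°) and the blade centre within about 1 mm of my estimate of fully home. Camera readings of the blade end scattered by 2–3 mm during the work. I judged it home from the contact forces and the final top view together.

**Lid:** The bar rose 20.6 mm, which is about 0.18 rad, and the front corner in the picture gave about 0.175 rad, so the gap at the front edge is about 25 mm. It never opened wider than that. The grip held steady, with about 5 N of downward load, over the last 0.6 s.

**Bystanders:** The flux bottle, solder spool and tape roll look unmoved in the last top view. The largest force I read was about 13 N.

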